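Turn the angle bracket in the drilling fixture and hold it down

ROBOT

A 6-joint arm with a two-finger parallel gripper is mounted at the origin on the work surface. World frame = base frame: x ahead of the robot, y to its left, z up, the work surface at z = 0. Lengths are in mm, angles in rad, forces in N, time in s.
With the tool pointing down it reaches from about 375 to 900 mm from the base axis. Payload 3.1 kg.
Tool frame: the origin (TCP) lies on the centre line of the jaws, within the pads' length; the fingertips stand 11 mm ahead of it and the grasp point (between the pads) lies 8 mm behind it; y points along the fingers, z is the direction in which the jaws open and shut, and the axes are right-handed (so a half turn about y gives the same grasp; the last joint's range is limited). The gripper opens to 87 mm and grips with 3 to 60 N. Pads are 19 mm wide; open, the fingers measure 117 mm over their backs; the gripper's body (75 mm by 190 mm) begins 51 mm behind the grasp point.
Start: joints at [-1.288, 0.527, 1.433, -0, 1.181, -0.178], TCP at [277.933, -559.776, 200.848] pointing down, gripper open.
Joint ranges: [-3.08, 3.08], [-0.75, 2.2], [0.22, 2.44], [-1.43, 4.57], [0, 2.65], [-2.85, 2.85]. Speed limits (rad/s): [2.79, 2.79, 3.14, 3.14, 3.14, 3.14].

INTERFACE

Orientations are given as a 3x3 rotation matrix whose columns are the frame's x, y, z axes.
In Python, from cell import monitor, eyes, ctrl gives the robot as it stands.
- The arm moves only by the tool apply_moves, never from a script. Its argument "series" is a list that holds one entry, the list of rows, each a list of 7 numbers: the opening, from 0 (shut) to 1 (fully open), then the shift along the tool's x, y, z in mm, then the turn, a rotation vector about the tool's x, y, z in rad. In form: [[[grip, tx, ty, tz, wx, wy, wz], ...]]. A call has 1 to 8 rows; each row is the pose to reach, as a shift and turn from the pose measured when the call began, along the tool's axes at that moment; what a row does not reach only later rows make up. A row lasts 1/12 s, in which the tool goes at most 41.7 mm and 7.16 degrees, less where a joint would pass 70% of its speed; a pose out of reach is approached as far as the arm can. A call with a gripper value outside its range is refused whole. The fingers move at their own pace and stop on an object; "newtons" is the grip in N (left out, the last holds). Time passes only in rows, so rows that repeat a pose let the fingers close. It gives the time, the measured TCP pose, the force and the opening at its end, in the units of the state.
- monitor.get_state(): the state, without advancing time (a new reading comes with each control period).
- eyes.read_camera(name): name is "scene" or "top"; returns the picture (384x512x3 uint8, red, green, blue); there is no depth.
- eyes.get_calibration(name): a dict with "vertical_fov" (degrees; the focal length in pixels is half the picture's height over the tangent of half this angle, whatever the lens; pixels are square), "cx", "cy" (the principal point, pixels), "dist" ([k1, k2, p1, p2, k3] as OpenCV has them; the pictures are not rectified), "world_to_cam" (4x4, takes a point from world to camera coordinates). Camera axes: x right, y down, z forward; pixel columns grow to the right and rows downward; lengths in mm; the calibration is good to about 2 mm. A picture is of the moment at which its call begins. get_calibration takes no time and is no camera call.
- ctrl.finish_job(): hands the job in, once; it reports no verdict.
The state is a dict: "t": time; "qpos": joint angles; "joint_velocities": joint speeds; "joint_torque": joint torques, N m; "ee_pos": TCP position; "tool_rot": TCP orientation; "force": force on the tool from outside, world axes, zero at the start; "moment": the same for the moment, N m; "gripper_width": opening from 0.0 (shut) to 1.0 (fully open).
Only numpy, scipy, OpenCV 4.12 (cv2) and the standard library are available. Lean on these libraries where they do the work, as an engineer would, in place of code of your own. Each camera call takes 0.05 s, during which the arm holds its last target.

TASK

Without gripping or lifting anything, push the large angle bracket over inside its channel so that it lies on its drilled leg with the plain leg standing up, then push it along the channel until the end of the drilled leg is up against the end stop. Then flip the hold-down arm over with a fingertip so that its foot rests on the drilled leg, and leave everything else where it stands.

Things in the scene. Friction and masses are not known exactly. Their poses are not given: they have to be found in the camera images.
- fixture: Drilling fixture fixed to the bench: grey base plate 270 x 230 mm, 12 mm thick (top 12 mm above the bench). Origin: bench level, under the plate's middle, on the channel's centre line. x runs along the channel to the end stop, y left to the hold-down arm, z up. The channel is 66 mm wide between guide strips 12 mm high.
- stop (a point): Middle of the near face of the end stop that closes the far end of the channel, at plate level (105 mm along fixture x from its origin; the stop is 86 mm wide and 20 mm high above the plate). Axes as the fixture's.
- bracket: Large steel angle, an L of 8 mm plate 60 mm wide, 0.46 to 0.68 kg, loose in the channel. At the start its plain 75 mm leg lies on the plate pointing away from the stop and its drilled 85 mm leg (two dark holes) stands up, stop side. Origin: middle of the outer heel edge, where the outer faces meet. x: plain leg's end to heel; z: heel to drilled leg's end; y: width.
- drilled_end (a point): Middle of the drilled leg's end edge, outer face, 85 mm from the heel: the top at the start, the toe near the stop once tipped. Pushed near here towards the stop, the bracket rolls over its heel edge hardly sliding, balances at about 39 degrees, then falls by itself onto the drilled leg, ahead of the heel.
- plain_end (a point): Middle of the plain leg's end edge, outer face, 75 mm from the heel: on the plate at the start; the top once tipped, when the plain leg stands up at the heel. Sliding the tipped bracket along the plate takes about 5 to 12 N.
- clamp (a joint): Hinge of the hold-down arm (rad). 0: level across the channel, its foot resting on 8 mm plate in the channel; 1.57: straight up; starts at 1.75 to 2.05, leaning back to the left. Light friction (0.035 N m) holds it near upright; pushed more than about 40 degrees past upright towards the channel it falls shut by its own weight.
- clamp_hinge (a point): Centre of the hold-down arm's hinge pin, 24 mm above the plate, 60 mm left of the channel's centre line and 30 mm short of the stop face; the pin runs along fixture x.
- clamp_tip (a point): Free end of the hold-down arm, 78 mm from the hinge pin. The arm is a flat steel bar 20 mm wide (along fixture x) and 10 mm thick, with a rubber foot 16 mm across and 16 mm long (from the bar's middle) on the side facing the channel, 64 mm from the pin.
- spray_can: closed spray can standing on the bench beside the fixture, 60 mm across, 150 mm tall; origin in the middle of its underside.
- pipe_ring: short length of steel pipe standing on end on the bench, 60 mm across, 45 mm tall; origin in the middle of its underside.
- hex_bolt: steel bolt standing on its head on the right-hand edge of the fixture plate, 26 mm across, 55 mm tall; origin in the middle of its underside.
- small_bracket: small steel angle with no holes, 40 x 30 x 40 mm, on the right-hand edge of the fixture plate; not part of the job; origin in the middle of its underside.
- wrench: wrench lying on the bench to the left of the fixture; origin under its middle.
- jar: closed jar standing on the bench at the near right corner of the fixture, 64 mm across, 80 mm tall; origin in the middle of its underside.
- billet: aluminium round standing on end on the bench left of the fixture, 40 mm across, 60 mm tall; origin in the middle of its underside.
There are look-alikes about, which are no part of the job. Leave any brown or pink look-alike of the bracket alone.

How it is judged (in metres and radians):
On the way, in this order (a step that is already met when the one before it is completed fails the run):
1. the bracket lies flat on its drilled leg, in line with the channel, plain leg up (height (world z) of plain_end above 0.08 m and height (world z) of each of drilled_end, bracket below 0.018 m and angle between the z axis of bracket and the x axis of fixture, either way round below 0.1 rad), for 0.2 s.
2. the end of the drilled leg is against the end stop (all of step 1 and x of drilled_end in the frame of stop between -0.004 and 0.003 m and y of drilled_end in the frame of stop between -0.012 and 0.012 m), for 0.2 s.
3. the hold-down arm is over, its foot on the drilled leg (all of step 2 and value of joint clamp between -0.045 and 0.045 rad), for 0.2 s.
At the end, for the whole second after the job is handed in: The bracket lies flat on its drilled leg in the channel, plain leg upright, in line with the channel within 0.1 rad, the drilled leg's end within 4 mm of the end stop; the hold-down arm is level within 0.045 rad on that leg; all at rest (all of step 3 and linear speed of bracket below 0.01 m/s and velocity of joint clamp between -0.05 and 0.05 rad/s); the robot touches nothing.
It fails at once if the bracket is lifted: its heel edge rises more than 15 mm off the plate (height (world z) of bracket above 0.027 m).
It fails at once if one of the other things on the bench or fixture is moved more than 15 mm (distance of any of spray_can, pipe_ring, hex_bolt, small_bracket, wrench, jar, billet from where it was at the start of the episode above 0.015 m).
It also fails if it takes over 51 s, if anything falls off the work surface, if the arm or the gripper's body presses on something with over 40 N, if the wrist force passes 120 N, or if a joint passes its speed limit or range.

## Working session

There is one attempt and no reset: what is moved stays moved. The work goes in short steps, Python scripts to look and compute and a tool call to move; the robot and the scene stay as the last step left them, time stands still between calls to the robot, and variables do not carry over. Pictures are saved under pics/ and viewed, and the job is handed in when it is done.

Besides the shell and the picture viewer there is one more tool, called by a JSON object that holds its "method" and its "body". apply_moves: Moves the arm, as the interface text tells. Its arguments: {"type":"object","properties":{"series":{"type":"array"},"newtons":{"type":"number"}},"required":["series"]}

```bash
mkdir -p pics; ls; python3 - <<'E'
from cell import monitor, eyes, ctrl
import cv2
print(monitor.get_state())
for n in("scene","top"):
    im=eyes.read_camera(n); cv2.imwrite(f"pics/{n}0.png",im[:,:,::-1]); print(eyes.get_calibration(n))
E
```

```text
pics
{'t': 0.0, 'qpos': array([-1.28848172e+00,  5.28476171e-01,  1.43386136e+00, -1.68825424e-05,
        1.18138115e+00, -1.78507970e-01]), 'joint_velocities': array([-0.00123932,  0.00047949, -0.00047724,  0.000948  , -0.00028166,
       -0.00110254]), 'joint_torque': array([ 6.73488812e-04, -4.40041709e+01, -1.76592332e+01,  6.32289425e-02,
        5.83262590e-02, -1.70189892e-04]), 'ee_pos': array([ 277.73211493, -559.06042955,  199.87854543]), 'tool_rot': array([[-8.95684266e-01, -6.07266721e-04,  4.44690146e-01],
       [-4.44690413e-01,  2.03751059e-03, -8.95682022e-01],
       [-3.62142995e-04, -9.99997740e-01, -2.09501186e-03]]), 'force': array([-0.29672539,  0.62744101,  0.18505776]), 'moment': array([-0.01309596, -0.00181002, -0.03472095]), 'gripper_width': 0.9974991726363562}
{'vertical_fov': 49.54507592759086, 'cx': 261.5434619243883, 'cy': 194.20159645436192, 'dist': array([-0.09127081,  0.        ,  0.        ,  0.        ,  0.        ]), 'world_to_cam': array([[ 1.28485160e-01,  9.91709755e-01, -1.82369000e-03,
        -9.49001138e+01],
       [ 7.93331556e-01, -1.03886536e-01, -5.99860509e-01,
        -3.58454752e+02],
       [-5.95076975e-01,  7.56263824e-02, -8.00102521e-01,
         1.23810367e+03],
       [ 0.00000000e+00,  0.00000000e+00,  0.00000000e+00,
         1.00000000e+00]])}
{'vertical_fov': 54.03096620335473, 'cx': 257.4854072356278, 'cy': 188.4286257734208, 'dist': array([0.00041927, 0.        , 0.        , 0.        , 0.        ]), 'world_to_cam': array([[ 1.55977045e-02, -9.99330089e-01,  3.31071578e-02,
         1.10709097e+00],
       [-9.89949384e-01, -2.00890017e-02, -1.39988033e-01,
         5.07962202e+02],
       [ 1.40559344e-01, -3.05909185e-02, -9.89599549e-01,
         8.12563617e+02],
       [ 0.00000000e+00,  0.00000000e+00,  0.00000000e+00,
         1.00000000e+00]])}
```

View pics/scene0.png

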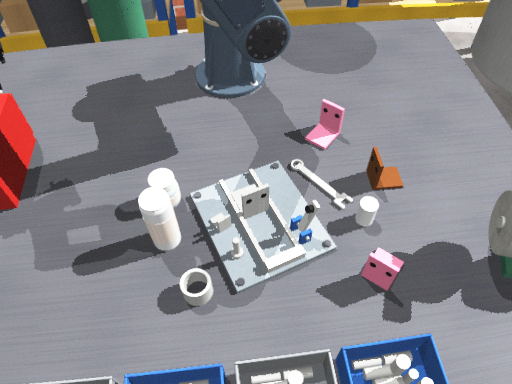

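View pics/top0.png

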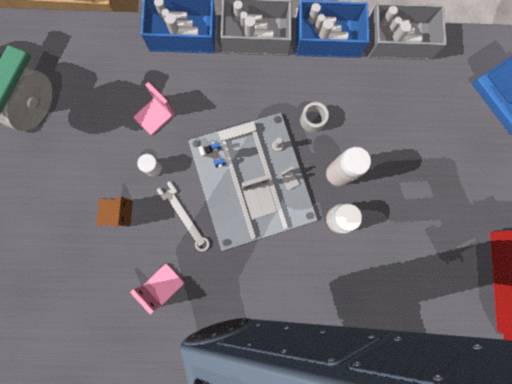

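The top view shows the fixture at about (252,180), with the grey bracket in the channel at (260,195). The hold-down arm is at (207,149), with blue lugs beside it. The look-alikes are the pink ones at (155,110) and (158,288) and the brown one at (113,212). Only the grey one with two holes in the channel fits the description. I'll confirm that in enlarged crops.

```bash
cat > h.py <<'E'
import numpy as np, cv2
from cell import monitor, eyes, ctrl
def K(c):
    f=192/np.tan(np.radians(c["vertical_fov"]/2)); return np.array([[f,0,c["cx"]],[0,f,c["cy"]],[0,0,1.]])
def proj(n,P):
    c=eyes.get_calibration(n); W=c["world_to_cam"]
    r,_=cv2.Rodrigues(W[:3,:3]); p,_=cv2.projectPoints(np.array(P,float).reshape(-1,1,3),r,W[:3,3],K(c),c["dist"]); return p[:,0]
def ray(n,uv):
    c=eyes.get_calibration(n); W=c["world_to_cam"]; R=W[:3,:3]
    u=cv2.undistortPoints(np.array(uv,float).reshape(-1,1,2),K(c),c["dist"])[:,0]
    d=np.c_[u,np.ones(len(u))]@R; return -R.T@W[:3,3],d
def onz(n,uv,z):
    o,d=ray(n,uv); return o+d*((z-o[2])/d[:,2])[:,None]
def crop(n,out,x0,y0,x1,y1,s,pts=None,im=None):
    im=(eyes.read_camera(n)[:,:,::-1] if im is None else im)[y0:y1,x0:x1].copy()
    im=cv2.resize(im,None,fx=s,fy=s,interpolation=cv2.INTER_CUBIC)
    if pts is not None:
        for p in pts: cv2.circle(im,tuple(int(v) for v in (((np.array(p)+.5-[x0,y0])*s))),2,(0,0,255),-1)
    cv2.imwrite(out,im)
E
python3 - <<'E'
from h import *
crop("scene","pics/s1.png",180,155,340,290,5,im=cv2.imread("pics/scene0.png"))
crop("top","pics/t1.png",180,105,325,255,4,im=cv2.imread("pics/top0.png"))
E
```

```text
(no output)
```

View pics/s1.png

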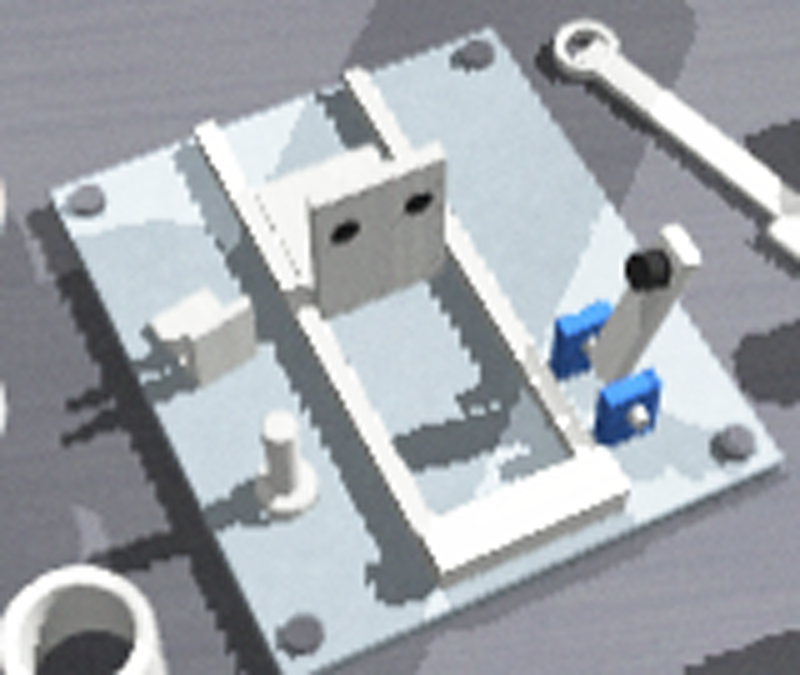

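View pics/t1.png

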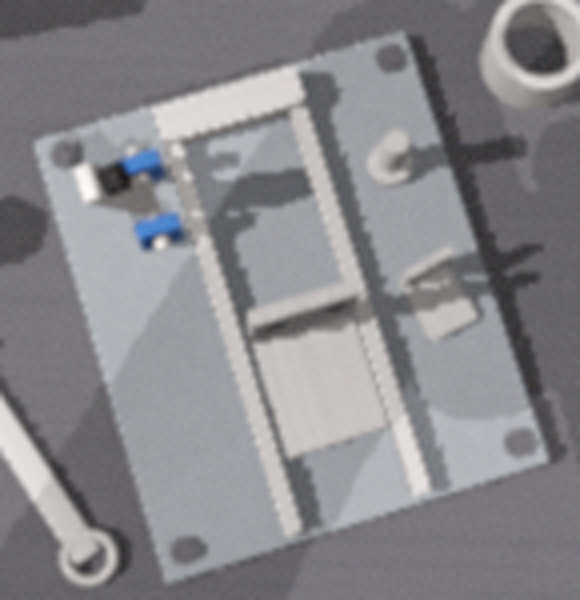

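The crops confirm it. The grey L in the channel has two dark holes at scene (249,201) and (263,195). The stop is at the far end, and the arm leans left of upright with its foot facing the channel. Next I fit the fixture pose and the bracket.

```bash
cat > fit.py <<'E'
from h import *
from scipy.optimize import least_squares
top=np.array([(35,143),(407,33),(550,462),(165,582)])/4+[180,105]-.4
sc=np.array([(782,462),(285,675),(50,193),(492,28)])/5+[180,155]-.4
C=np.array([(135,115,12),(135,-115,12),(-135,-115,12),(-135,115,12.)])
def T(p,P): 
    c,s=np.cos(p[2]),np.sin(p[2]); P=np.asarray(P,float); return np.c_[c*P[:,0]-s*P[:,1]+p[0],s*P[:,0]+c*P[:,1]+p[1],P[:,2]]
if __name__=="__main__":
    for w in ("both","top","scene"):
        def r(p):
            W=T(p,C); a=(proj("top",W)-top) ; b=(proj("scene",W)-sc)
            return np.r_[a.ravel()*(w!="scene"),b.ravel()*(w!="top")]
        s=least_squares(r,[500,0,0.25]); print(w,s.x,np.round(s.fun,1))
E
python3 fit.py
```

```text
both [5.30986417e+02 2.24551183e+01 3.19249773e-01] [-0.2 -0.6 -0.1 -0.2  0.1  0.7  0.3  1.   0.5 -0.2 -0.3  1.8 -0.2 -0.8
  0.2 -0.3]
top [5.31592700e+02 2.24663617e+01 3.18995167e-01] [-0.2 -0.8 -0.1 -0.5  0.1  0.4  0.3  0.8  0.   0.  -0.   0.  -0.  -0.
  0.  -0. ]
scene [5.30275814e+02 2.24624611e+01 3.19486133e-01] [-0.  -0.  -0.   0.   0.   0.   0.   0.   0.5 -0.5 -0.4  1.4 -0.2 -1.
  0.1 -0.6]
```

```bash
python3 - <<'E'
from fit import *
p=[531,22.45,.3192]
def inv(W):
    c,s=np.cos(p[2]),np.sin(p[2]); d=W[:,:2]-p[:2]; return np.c_[c*d[:,0]+s*d[:,1],-s*d[:,0]+c*d[:,1]]
f=lambda P:np.array(P)/4+[180,105]-.4
g=lambda P:np.array(P)/5+[180,155]-.4
print("drilled top L,R outer(top)",inv(onz("top",f([(248,314),(356,284)]),97)))
print("plain end(top)",inv(onz("top",f([(293,458),(390,428)]),20)))
print("drilled top L,R (scene)",inv(onz("scene",g([(446,155),(311,210)]),97)))
print("drilled bottom R,L(scene)",inv(onz("scene",g([(320,317),(447,272)]),12)))
# objects
print("wrist", )
# clamp tip: hinge at x=75,y=60,z=36; find angle
for th in (1.75,1.85,1.95,2.05):
    d=np.array([0,-np.cos(th),np.sin(th)]); P=T(p,[np.array([75,60,36])+78*d])
    print(th,(proj("top",P)-[180,105]+.4)*4,(proj("scene",P)-[180,155]+.4)*5)
E
```

```text
drilled top L,R outer(top) [[-12.96834058  28.55331811]
 [-14.38795217 -30.28113973]]
plain end(top) [[-87.77991957  25.53749035]
 [-87.90608196 -32.31413305]]
drilled top L,R (scene) [[-14.11419753  28.54096919]
 [-12.50816362 -33.36373328]]
drilled bottom R,L(scene) [[-16.25271465 -31.07376275]
 [-13.60823319  29.94079649]]
wrist
1.75 [[113.86627692 174.09808028]] [[651.42209317 252.2376715 ]]
1.85 [[100.07195543 179.09966568]] [[667.82009935 247.988118  ]]
1.95 [[ 86.88477243 184.31372191]] [[683.40621485 245.07257643]]
2.05 [[ 74.46903352 189.67191696]] [[698.00849662 243.50598901]]
```

```bash
cat > mv.py <<'E'
from fit import *
p=[531,22.45,.3192]
ex=np.array([np.cos(p[2]),np.sin(p[2]),0]); ey=np.array([-ex[1],ex[0],0])
def w(x,y,z): return T(p,[[x,y,z]])[0]   # fixture xy, world z
def target(x,y,ztip,tilt=0):
    """tool shift/rotvec to put closed fingertip at fixture x,y, height ztip; z tool along fixture x; tilt: tip forward +x"""
    from scipy.spatial.transform import Rotation as Ro
    s=monitor.get_state(); R=s["tool_rot"]
    yt=np.cos(tilt)*np.array([0,0,-1.])+np.sin(tilt)*ex
    xt=np.cross(yt,[ex[0],ex[1],0]); xt/=np.linalg.norm(xt); zt=np.cross(xt,yt)
    Rt=np.c_[xt,yt,zt]; P=w(x,y,ztip)-11*yt
    return np.round(R.T@(P-s["ee_pos"]),1),np.round(Ro.from_matrix(R.T@Rt).as_rotvec(),3)
def where():
    s=monitor.get_state(); P=s["ee_pos"]+11*s["tool_rot"][:,1]; d=P-[p[0],p[1],0]
    print("t",round(s["t"],2),"tip fixture",np.round([d@ex,d@ey,P[2]],1),"zaxis in fix",np.round([s["tool_rot"][:,2]@ex,s["tool_rot"][:,2]@ey],3),"ydir",np.round([s["tool_rot"][:,1]@ex,s["tool_rot"][:,1]@ey],3),"F fix",np.round([s["force"]@ex,s["force"]@ey,s["force"][2]],1),"grip",round(s["gripper_width"],3))
E
python3 - <<'E'
from mv import *
where(); print(target(-50,-1,130))
# rough objects from base pixels
for n,uv,z in [("can top",(354,159),150),("jar top",(346,216),80),("ring",(314,115),45),("billet",(147,162),60),("bolt",(279,144),40),("small",(291,180),40)]:
    P=onz("top",[uv],z)[0]; d=P-[p[0],p[1],0]; print(n,np.round(P),"fix",np.round([d@ex,d@ey]))
print(w(-50,-1,0),w(75,90,0))
E
```

```text
t 0.1 tip fixture [-422.9 -472.7  189. ] zaxis in fix [ 0.141 -0.99 ] ydir [0.    0.002] F fix [ 0.7  0.3 -0.4] grip 0.997
(array([-435.8,   59.9, -414.3]), array([ 1.000e-03, -1.429e+00, -2.000e-03]))
can top [ 555. -177.  150.] fix [ -40. -197.]
jar top [ 446. -178.   80.] fix [-143. -164.]
ring [ 680. -117.   45.] fix [  98. -179.]
billet [558. 254.  60.] fix [ 98. 211.]
bolt [611. -37.  40.] fix [ 57. -82.]
small [528. -65.  40.] fix [-30. -82.]
[483.83946869   5.81015965   0.        ] [573.96887111 131.43933946   0.        ]
```

{"method": "apply_moves", "body": {"series": [[[0, -28, 0, -27, 0, -0.1, 0], [0, -56, 0, -54, 0, -0.2, 0], [0, -84, 0, -80, 0, -0.3, 0], [0, -112, 0, -107, 0, -0.4, 0], [0, -140, 0, -134, 0, -0.5, 0], [0, -168, 0, -161, 0, -0.6, 0], [0, -196, 0, -187, 0, -0.7, 0], [0, -224, 0, -214, 0, -0.8, 0]]], "newtons": 20}}

```text
t: 0.77
ee_pos: [383.3, -266.0, 200.3]
tool_rot: [[-0.301, -0.001, 0.954], [-0.954, 0.002, -0.301], [-0.002, -1.0, -0.001]]
force: [0.4, 0.8, -0.3]
gripper_width: 0.477
```

```bash
python3 -c "
from mv import *
where();print(target(-50,-1,150))"
```

```text
t 0.77 tip fixture [-230.7 -227.5  189.3] zaxis in fix [ 0.811 -0.585] ydir [0.    0.002] F fix [ 0.7  0.6 -0.3] grip 0.477
(array([-289.3,   39.8,   14.1]), array([ 0.001, -0.625, -0.002]))
```

{"method": "apply_moves", "body": {"series": [[[0, -36, 0, 2, 0, -0.08, 0], [0, -72, 0, 4, 0, -0.16, 0], [0, -108, 0, 6, 0, -0.24, 0], [0, -145, 0, 8, 0, -0.32, 0], [0, -181, 0, 10, 0, -0.4, 0], [0, -217, 10, 12, 0, -0.48, 0], [0, -254, 20, 13, 0, -0.56, 0], [0, -289, 30, 14, 0, -0.625, 0]]]}}

```text
t: 1.43
ee_pos: [483.9, 7.4, 170.5]
tool_rot: [[0.318, -0.0, 0.948], [-0.948, 0.002, 0.318], [-0.002, -1.0, 0.0]]
force: [1.1, -0.1, 0.3]
gripper_width: 0.009
```

```bash
python3 -c "
from mv import *
where();print(target(-48,-1,84))"
```

```text
t 1.43 tip fixture [-49.4   0.6 159.5] zaxis in fix [1.    0.004] ydir [0.    0.002] F fix [ 1.  -0.5  0.3] grip 0.009
(array([ 1.7, 75.4,  1.4]), array([-0.   ,  0.004, -0.002]))
```

{"method": "apply_moves", "body": {"series": [[[0, 1, 30, 0, 0, 0, 0], [0, 1.7, 60, 0, 0, 0.004, -0.002], [0, 1.7, 76, 0, 0, 0.004, -0.002], [0, 1.7, 76, 0, 0, 0.004, -0.002]]]}}

```text
t: 1.77
ee_pos: [481.5, 7.1, 91.2]
tool_rot: [[0.315, -0.008, 0.949], [-0.949, 0.002, 0.315], [-0.004, -1.0, -0.007]]
force: [-0.7, -0.7, -0.5]
gripper_width: 0.003
```

```bash
python3 -c "
from mv import *
where()
crop('scene','pics/s2.png',180,135,340,290,5);crop('top','pics/t2.png',180,105,325,255,4)"
```

```text
t 1.77 tip fixture [-51.9   1.   80.2] zaxis in fix [1.    0.001] ydir [-0.007  0.004] F fix [-0.9 -0.5 -0.5] grip 0.003
```

View pics/s2.png

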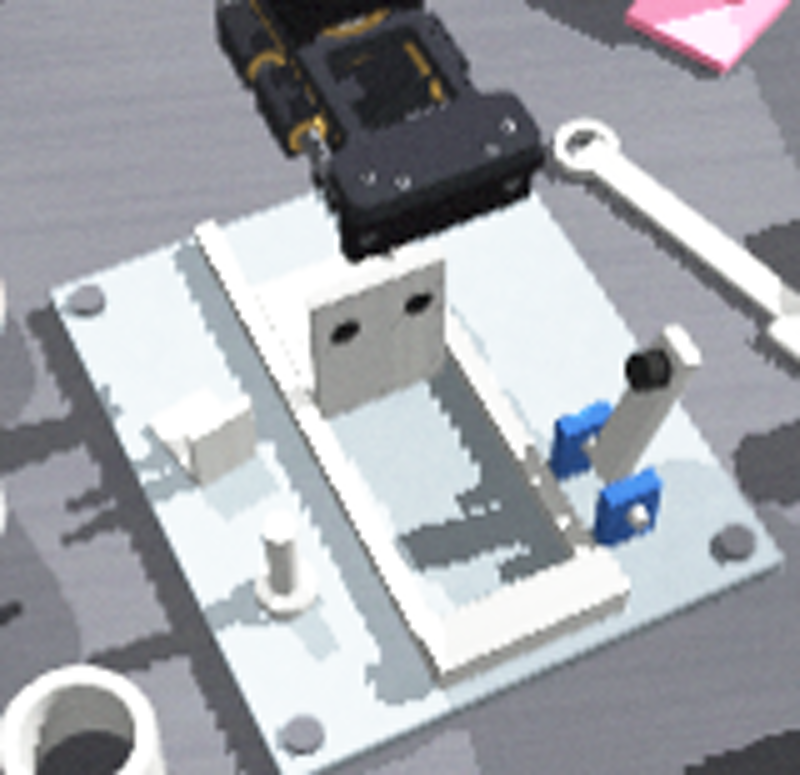

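The scene view shows the fingers over the plain leg, behind the drilled leg (top edge about (258,188)), with the clamp untouched. Now I'll push slowly.

{"method": "apply_moves", "body": {"series": [[[0, 0, 0, 6, 0, 0, 0], [0, 0, 0, 12, 0, 0, 0], [0, 0, 0, 17, 0, 0, 0], [0, 0, 0, 22, 0, 0, 0], [0, 0, 1, 27, 0, 0, 0], [0, 0, 1, 32, 0, 0, 0], [0, 0, 2, 37, 0, 0, 0], [0, 0, 3, 41, 0, 0, 0]]]}}

```text
t: 2.53
ee_pos: [523.8, 19.1, 91.1]
tool_rot: [[0.314, -0.001, 0.949], [-0.949, 0.001, 0.314], [-0.001, -1.0, -0.001]]
force: [-0.6, -0.4, 0.7]
gripper_width: 0.002
```

```bash
python3 -c "
from mv import *
where()
crop('scene','pics/s3.png',180,135,340,290,5)"
```

```text
t 2.53 tip fixture [-7.9 -0.9 80.1] zaxis in fix [1. 0.] ydir [-0.001  0.001] F fix [-0.7 -0.1  0.7] grip 0.002
```

View pics/s3.png

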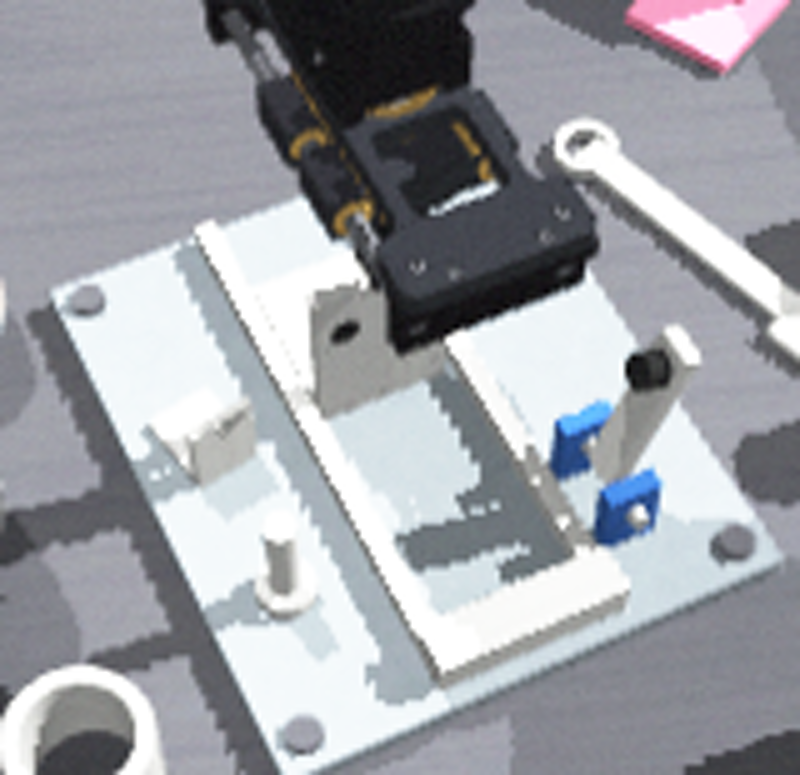

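```bash
python3 -c "
from mv import *
where()
s=monitor.get_state();print(s['qpos'])
tp=w(-8,-1,80);print(proj('scene',[tp,tp+[0,0,11],tp+[0,0,70]]),proj('top',[tp,tp+[0,0,70]]))
im=eyes.read_camera('scene')[:,:,::-1].copy();crop('scene','pics/s4.png',200,80,340,220,5,proj('scene',[tp,tp+[0,0,11],tp+[0,0,70]]),im)
im=eyes.read_camera('top')[:,:,::-1].copy();crop('top','pics/t4.png',180,105,325,255,4,proj('top',[tp,tp+[0,0,70]]),im)
"
```

```text
t 2.58 tip fixture [-7.2 -1.  79.9] zaxis in fix [1. 0.] ydir [0.    0.001] F fix [ 1.2 -0.4 -0.6] grip 0.005
[-1.76890186e-01  5.58475155e-01  1.78336642e+00  8.88888728e-04
  7.99919611e-01 -4.96932875e-01]
[[257.24596168 197.60435258]
 [257.1919425  194.42885673]
 [256.8830621  176.21884358]] [[254.19199673 178.12162334]
 [255.06638255 172.14723171]]
```

View pics/s4.png

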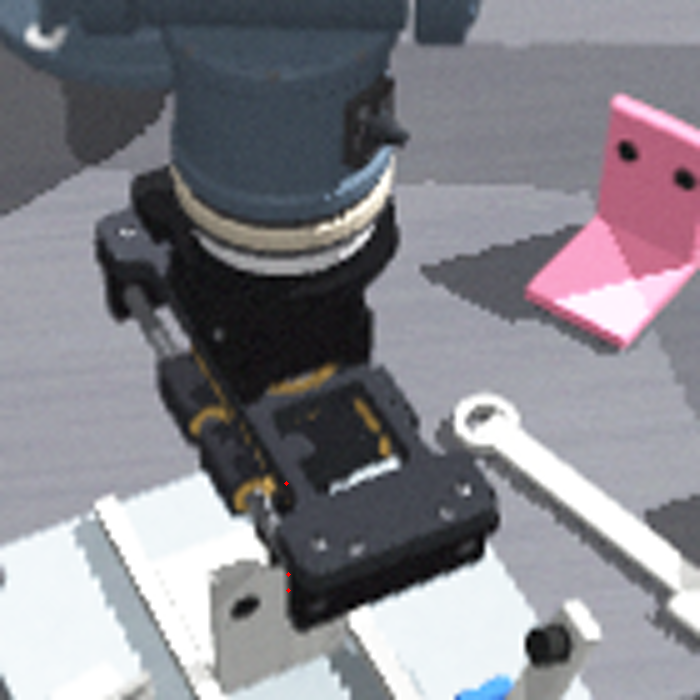

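View pics/t4.png

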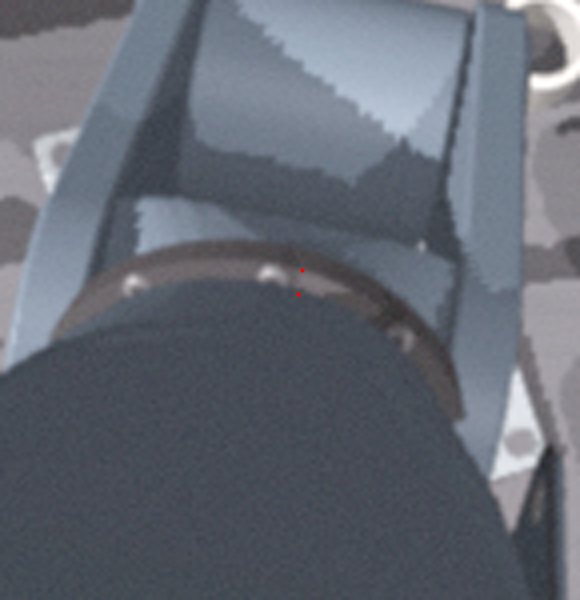

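```bash
python3 -c "
from mv import *
im=cv2.imread('pics/s3.png')
def L(P,col):
    q=proj('scene',[w(*a) for a in P]); q=((q+.5-[180,135])*5).astype(int)
    print(q.tolist())
    cv2.polylines(im,[q.reshape(-1,1,2)],True,col,1)
h=-13.5
L([(h,-30,12),(h,30,12),(h,30,97),(h,-30,97)],(0,255,0))
a=np.radians(20);s,c=np.sin(a),np.cos(a)
L([(h,-30,12),(h,30,12),(h+85*s,30,12+85*c),(h+85*s,-30,12+85*c)],(0,0,255))
L([(-22,-10.5,80),(8,-10.5,80),(8,8.5,80),(-22,8.5,80)],(255,0,0))
for z in (150,):
  for dx,dy in ((95,37),(37,95)):
    L([(-7+dx,-1-dy,z),(-7+dx,-1+dy,z),(-7-dx,-1+dy,z),(-7-dx,-1-dy,z)],(255,0,255) if dx>50 else (0,255,255))
cv2.imwrite('pics/s5.png',im)
"
```

```text
[[325, 421], [447, 372], [450, 255], [318, 305]]
[[325, 421], [447, 372], [481, 313], [348, 365]]
[[353, 299], [384, 351], [426, 335], [394, 283]]
[[407, 429], [589, 356], [370, 22], [206, 78]]
[[197, 367], [648, 194], [558, 69], [125, 226]]
```

View pics/s5.png

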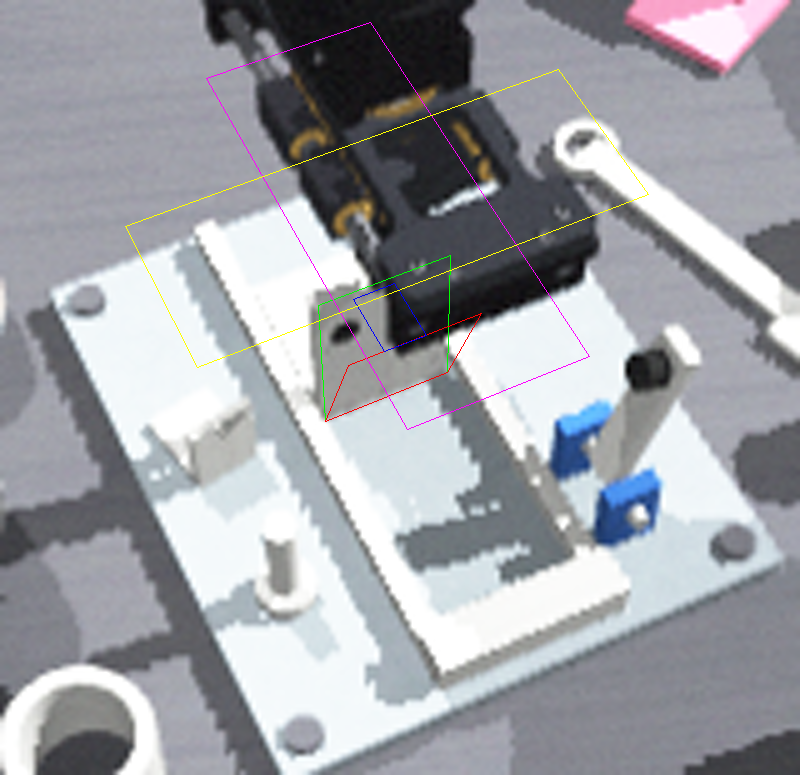

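The bracket hasn't moved. In the scene view its outline, e.g. the corner at (242,193), matches the upright model. The gripper body hides the fingertips. I'll raise, back off and turn the jaws 90° so I can see the fingertip.

{"method": "apply_moves", "body": {"series": [[[0, 0, -25, 0, 0, 0, 0], [0, 0, -50, -10, 0, 0.12, 0], [0, 0, -50, -20, 0, 0.24, 0], [0, 0, -50, -30, 0, 0.36, 0], [0, 0, -50, -40, 0, 0.48, 0], [0, 0, -50, -45, 0, 0.6, 0], [0, 0, -50, -45, 0, 0.72, 0], [0, 0, -50, -45, 0, 0.84, 0]]]}}

```text
t: 3.35
ee_pos: [479.5, 4.9, 140.9]
tool_rot: [[-0.503, -0.003, 0.864], [-0.864, 0.001, -0.503], [0.001, -1.0, -0.003]]
force: [0.2, -0.3, -0.3]
gripper_width: 0.004
```

{"method": "apply_moves", "body": {"series": [[[0, 0, 0, 0, 0, 0.12, 0], [0, 0, 0, 0, 0, 0.24, 0], [0, 0, 0, 0, 0, 0.36, 0], [0, 0, 0, 0, 0, 0.48, 0], [0, 0, 0, 0, 0, 0.6, 0], [0, 0, 0, 0, 0, 0.72, 0], [0, 0, 0, 0, 0, 0.72, 0]]]}}

```text
t: 3.93
ee_pos: [479.0, 4.9, 140.8]
tool_rot: [[-0.949, -0.003, 0.316], [-0.316, 0.001, -0.949], [0.003, -1.0, -0.002]]
force: [-1.1, 0.3, 0.3]
gripper_width: 0.005
```

```bash
python3 -c "
from mv import *
where()
s=monitor.get_state();print(s['qpos'])
tp=s['ee_pos']+11*s['tool_rot'][:,1]
im=eyes.read_camera('scene')[:,:,::-1].copy();crop('scene','pics/s6.png',180,80,340,235,5,proj('scene',[tp,tp+[0,0,19],tp+[0,0,70]]),im)
"
```

```text
t 3.93 tip fixture [-54.9  -0.3 129.8] zaxis in fix [ 0.003 -1.   ] ydir [-0.003  0.002] F fix [-1.   0.6  0.3] grip 0.005
[-2.23766506e-01  4.27357215e-01  1.85118480e+00  2.67367122e-04
  8.66680089e-01  1.02496059e+00]
```

View pics/s6.png

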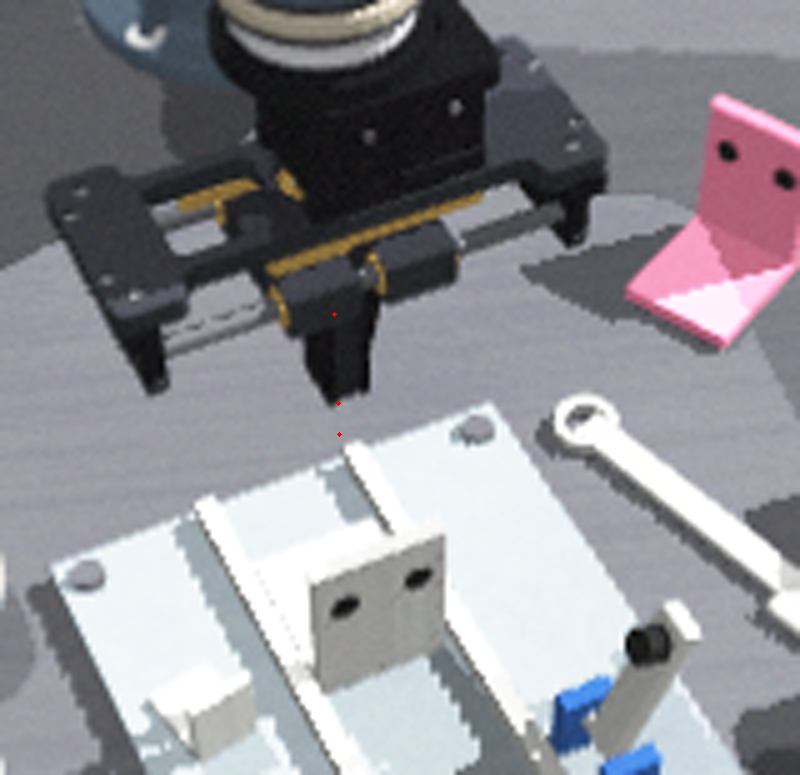

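The real fingertips show at about scene (247,160), higher than the model tip at (248,167), so the tip sits roughly 20–30 mm above nominal. I'll probe the plate behind the bracket with a light touch to measure the height.

{"method": "apply_moves", "body": {"series": [[[0, 20, 0, 0, 0, 0, 0], [0, 40, 10, 0, 0, 0, 0], [0, 55, 40, 0, 0, 0, 0], [0, 55, 75, 0, 0, 0, 0], [0, 55, 100, 0, 0, 0, 0], [0, 55, 105, 0, 0, 0, 0], [0, 55, 105, 0, 0, 0, 0]]]}}

```text
t: 4.57
ee_pos: [425.4, -12.4, 34.8]
tool_rot: [[-0.947, -0.007, 0.322], [-0.322, 0.002, -0.947], [0.006, -1.0, -0.004]]
force: [-0.2, -1.1, -0.4]
gripper_width: 0.005
```

```bash
python3 -c "
from mv import *
where()
s=monitor.get_state();tp=s['ee_pos']+11*s['tool_rot'][:,1]
im=eyes.read_camera('scene')[:,:,::-1].copy();crop('scene','pics/s7.png',180,80,340,235,5,proj('scene',[tp,tp+[0,0,19],tp+[0,0,70]]),im)
"
```

```text
t 4.57 tip fixture [-1.113e+02  1.000e-01  2.380e+01] zaxis in fix [ 0.009 -1.   ] ydir [-0.006  0.004] F fix [-0.6 -1.  -0.4] grip 0.005
```

View pics/s7.png

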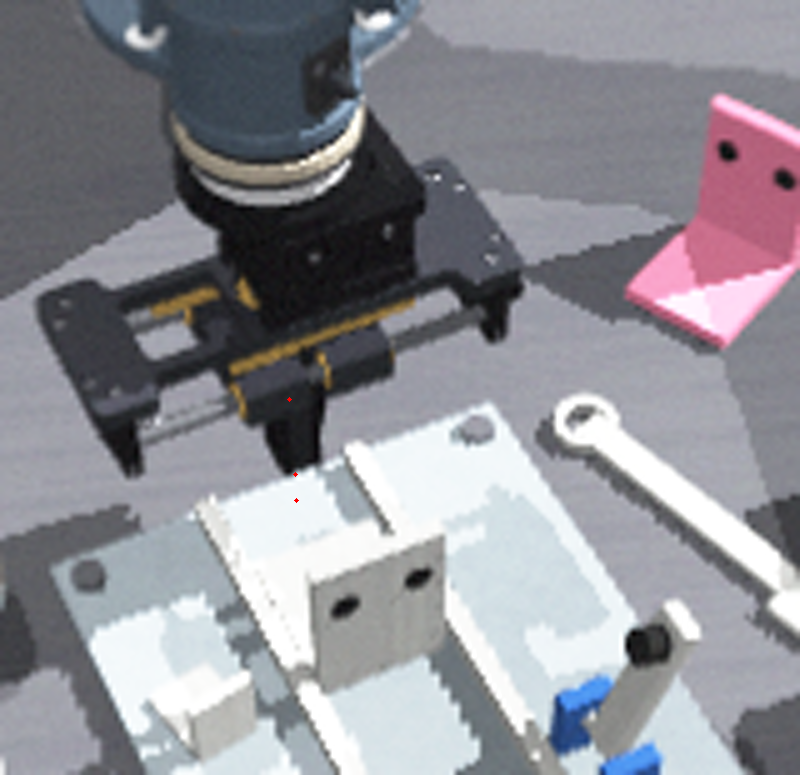

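{"method": "apply_moves", "body": {"series": [[[0, 0, 4, 0, 0, 0, 0], [0, 0, 7, 0, 0, 0, 0], [0, 0, 7, 0, 0, 0, 0]]]}}

```text
t: 4.87
ee_pos: [427.2, -12.7, 29.5]
tool_rot: [[-0.946, -0.003, 0.323], [-0.323, 0.001, -0.946], [0.003, -1.0, -0.002]]
force: [0.7, -0.2, -0.5]
gripper_width: 0.007
```

{"method": "apply_moves", "body": {"series": [[[0, 0, 2, 0, 0, 0, 0], [0, 0, 4, 0, 0, 0, 0], [0, 0, 6, 0, 0, 0, 0], [0, 0, 6, 0, 0, 0, 0]]]}}

```text
t: 5.2
ee_pos: [427.1, -12.7, 23.3]
tool_rot: [[-0.946, -0.003, 0.323], [-0.323, 0.001, -0.946], [0.003, -1.0, -0.002]]
force: [0.1, 0.5, 0.4]
gripper_width: 0.008
```

{"method": "apply_moves", "body": {"series": [[[0, 0, 2, 0, 0, 0, 0], [0, 0, 4, 0, 0, 0, 0], [0, 0, 4, 0, 0, 0, 0]]]}}

```text
t: 5.45
ee_pos: [426.9, -12.6, 19.0]
tool_rot: [[-0.946, -0.004, 0.323], [-0.323, 0.001, -0.946], [0.003, -1.0, -0.002]]
force: [1.2, -0.9, -0.3]
gripper_width: 0.006
```

{"method": "apply_moves", "body": {"series": [[[0, 0, 2, 0, 0, 0, 0], [0, 0, 4, 0, 0, 0, 0], [0, 0, 4, 0, 0, 0, 0]]]}}

```text
t: 5.7
ee_pos: [426.6, -12.6, 14.6]
tool_rot: [[-0.946, -0.004, 0.323], [-0.323, 0.001, -0.946], [0.004, -1.0, -0.003]]
force: [0.5, 0.5, 0.3]
gripper_width: 0.006
```

{"method": "apply_moves", "body": {"series": [[[0, 0, 2, 0, 0, 0, 0], [0, 0, 4, 0, 0, 0, 0], [0, 0, 4, 0, 0, 0, 0]]]}}

```text
t: 5.95
ee_pos: [426.4, -12.5, 10.3]
tool_rot: [[-0.946, -0.005, 0.323], [-0.323, 0.001, -0.946], [0.004, -1.0, -0.003]]
force: [-0.1, -0.8, 0.5]
gripper_width: 0.002
```

{"method": "apply_moves", "body": {"series": [[[0, 0, 2, 0, 0, 0, 0], [0, 0, 4, 0, 0, 0, 0], [0, 0, 4, 0, 0, 0, 0]]]}}

```text
t: 6.2
ee_pos: [426.2, -12.5, 5.9]
tool_rot: [[-0.946, -0.005, 0.323], [-0.323, 0.002, -0.946], [0.005, -1.0, -0.003]]
force: [-0.6, 0.5, -0.1]
gripper_width: 0.006
```

{"method": "apply_moves", "body": {"series": [[[0, 0, 2, 0, 0, 0, 0], [0, 0, 3, 0, 0, 0, 0], [0, 0, 3, 0, 0, 0, 0]]]}}

```text
t: 6.45
ee_pos: [426.1, -12.5, 2.7]
tool_rot: [[-0.946, -0.006, 0.323], [-0.323, 0.002, -0.946], [0.005, -1.0, -0.003]]
force: [-0.6, 0.5, 0.4]
gripper_width: 0.004
```

```bash
python3 -c "
from mv import *
where();print(monitor.get_state()['qpos'])
s=monitor.get_state();tp=s['ee_pos']+11*s['tool_rot'][:,1]
im=eyes.read_camera('scene')[:,:,::-1].copy();crop('scene','pics/s8.png',200,150,300,235,8,proj('scene',[tp,tp+[0,0,19],tp+[0,0,70]]),im)
"
```

```text
t 6.45 tip fixture [-110.6   -0.2   -8.3] zaxis in fix [ 0.009 -1.   ] ydir [-0.005  0.003] F fix [-0.4  0.7  0.4] grip 0.004
[-2.92592008e-01  6.70296276e-01  2.06915325e+00 -1.83359741e-04
  4.08245121e-01  9.49790549e-01]
```

View pics/s8.png

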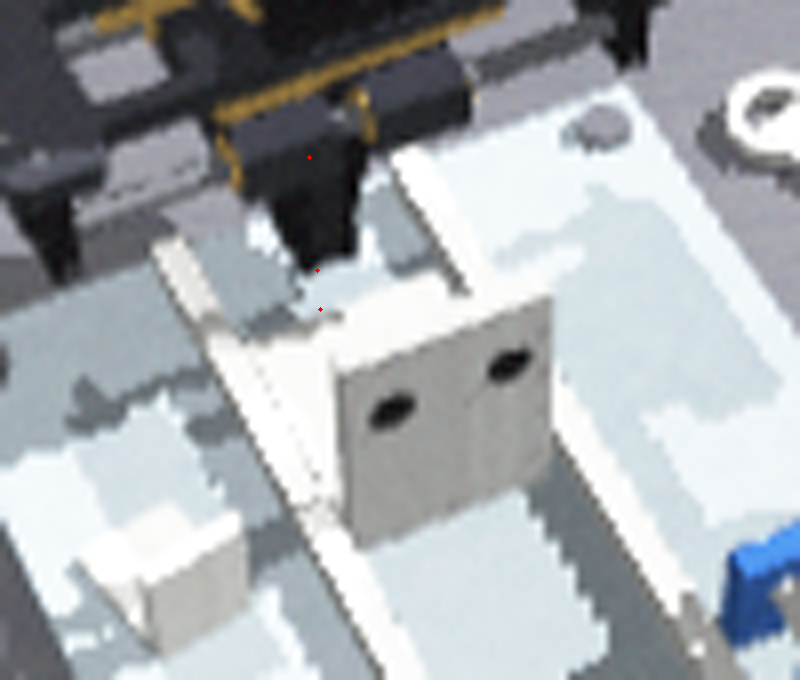

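The tip at scene about (239,183) is close above the plate. I'll keep lowering in small steps.

{"method": "apply_moves", "body": {"series": [[[0, 0, 2, 0, 0, 0, 0], [0, 0, 3, 0, 0, 0, 0], [0, 0, 3, 0, 0, 0, 0]]]}}

```text
t: 6.75
ee_pos: [426.0, -12.4, -0.4]
tool_rot: [[-0.946, -0.006, 0.323], [-0.323, 0.002, -0.946], [0.005, -1.0, -0.004]]
force: [-0.7, -0.1, 0.3]
gripper_width: 0.006
```

{"method": "apply_moves", "body": {"series": [[[0, 0, 2, 0, 0, 0, 0], [0, 0, 3, 0, 0, 0, 0], [0, 0, 3, 0, 0, 0, 0]]]}}

```text
t: 7.0
ee_pos: [425.9, -12.4, -3.6]
tool_rot: [[-0.946, -0.006, 0.323], [-0.323, 0.002, -0.946], [0.006, -1.0, -0.004]]
force: [0.1, -0.6, -0.2]
gripper_width: 0.0
```

{"method": "apply_moves", "body": {"series": [[[0, 0, 1, 0, 0, 0, 0], [0, 0, 2, 0, 0, 0, 0], [0, 0, 2, 0, 0, 0, 0]]]}}

```text
t: 7.25
ee_pos: [425.7, -12.4, -5.8]
tool_rot: [[-0.946, -0.007, 0.323], [-0.323, 0.002, -0.947], [0.006, -1.0, -0.004]]
force: [0.6, 0.4, 0.6]
gripper_width: 0.006
```

```bash
python3 -c "
from mv import *
where()
s=monitor.get_state();tp=s['ee_pos']+11*s['tool_rot'][:,1]
im=eyes.read_camera('scene')[:,:,::-1].copy();crop('scene','pics/s9.png',210,150,270,200,12,None,im)
im=eyes.read_camera('top')[:,:,::-1].copy();crop('top','pics/t9.png',180,105,325,255,4,None,im)
def L(P): print(np.round((proj('scene',[w(*a) for a in P])+.5-[210,150])*12).astype(int).tolist())
for z in (12,20): L([(-101,-15,z),(-101,15,z),(-110.5,0,z),(-88,-30,z),(-88,30,z)])
"
```

```text
t 7.25 tip fixture [-110.9    0.   -16.8] zaxis in fix [ 0.009 -1.   ] ydir [-0.006  0.004] F fix [0.6 0.2 0.6] grip 0.006
[[305, 462], [447, 410], [357, 401], [261, 538], [545, 430]]
[[303, 437], [445, 384], [355, 376], [258, 513], [544, 405]]
```

View pics/s9.png

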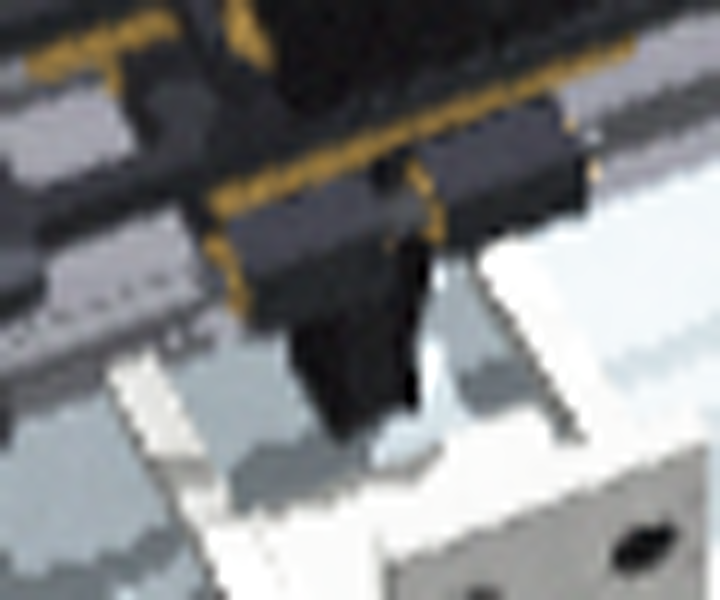

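View pics/t9.png

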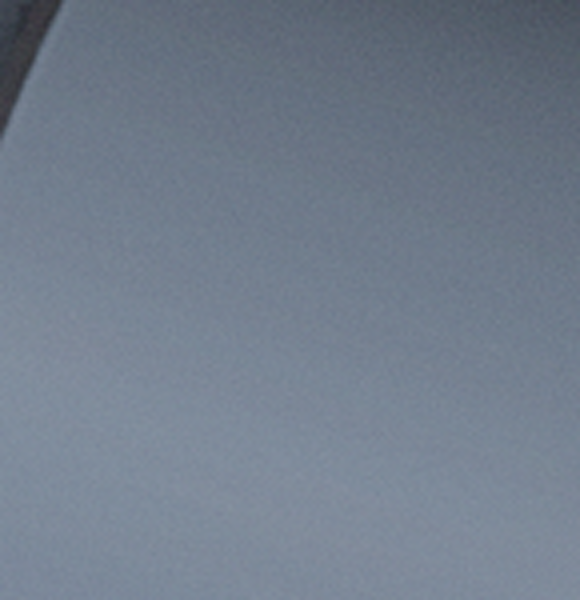

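{"method": "apply_moves", "body": {"series": [[[0, 0, 1, 0, 0, 0, 0], [0, 0, 2, 0, 0, 0, 0], [0, 0, 2, 0, 0, 0, 0]]]}}

```text
t: 7.6
ee_pos: [425.7, -12.3, -7.8]
tool_rot: [[-0.947, -0.007, 0.323], [-0.323, 0.002, -0.947], [0.006, -1.0, -0.004]]
force: [-0.5, -0.6, -0.2]
gripper_width: 0.003
```

{"method": "apply_moves", "body": {"series": [[[0, 0, 1, 0, 0, 0, 0], [0, 0, 2, 0, 0, 0, 0], [0, 0, 2, 0, 0, 0, 0]]]}}

```text
t: 7.85
ee_pos: [425.8, -12.4, -9.3]
tool_rot: [[-0.946, -0.006, 0.323], [-0.323, 0.002, -0.946], [0.005, -1.0, -0.004]]
force: [-0.3, 1.3, 7.3]
gripper_width: 0.006
```

Contact at a TCP reading of z = -9, where the plate is at 12. So the real fingertips are about 21 mm behind the TCP, not 11 mm ahead. That explains passing over the leg. I'll update the helper and redo the tip at the right height, with jaws across the channel so the fingers stay visible.

```bash
sed -i 's/P=w(x,y,ztip)-11\*yt/P=w(x,y,ztip)+21*yt/; s/s\["ee_pos"\]+11\*s\["tool_rot"\]/s["ee_pos"]-21*s["tool_rot"]/' mv.py
sed -i 's/xt=np.cross(yt,\[ex\[0\],ex\[1\],0\]); xt\/=np.linalg.norm(xt); zt=np.cross(xt,yt)/zt=-ey; xt=np.cross(yt,zt)/' mv.py
python3 -c "
from mv import *
where();print(target(-40,0,80))"
```

```text
t 7.85 tip fixture [-1.107e+02 -1.000e-01  1.170e+01] zaxis in fix [ 0.009 -1.   ] ydir [-0.005  0.004] F fix [0.1 1.4 7.3] grip 0.006
(array([-70.4, -68.7,   0.4]), array([0.004, 0.009, 0.005]))
```

{"method": "apply_moves", "body": {"series": [[[0, 0, -25, 0, 0, 0, 0], [0, 0, -50, 0, 0, 0, 0], [0, -10, -68, 0, 0.004, 0.009, 0.005], [0, -35, -68, 0, 0.004, 0.009, 0.005], [0, -60, -68, 0, 0.004, 0.009, 0.005], [0, -70, -68, 0, 0.004, 0.009, 0.005], [0, -70, -68, 0, 0.004, 0.009, 0.005]]]}}

```text
t: 8.43
ee_pos: [495.2, 10.2, 58.5]
tool_rot: [[-0.949, 0.003, 0.316], [-0.316, -0.001, -0.949], [-0.003, -1.0, 0.002]]
force: [0.3, 0.8, 0.4]
gripper_width: 0.006
```

```bash
python3 -c "
from mv import *
where()
crop('scene','pics/s10.png',180,100,340,255,5)"
```

```text
t 8.43 tip fixture [-37.9  -0.3  79.5] zaxis in fix [ 0.002 -1.   ] ydir [ 0.003 -0.002] F fix [0.5 0.7 0.4] grip 0.006
```

View pics/s10.png

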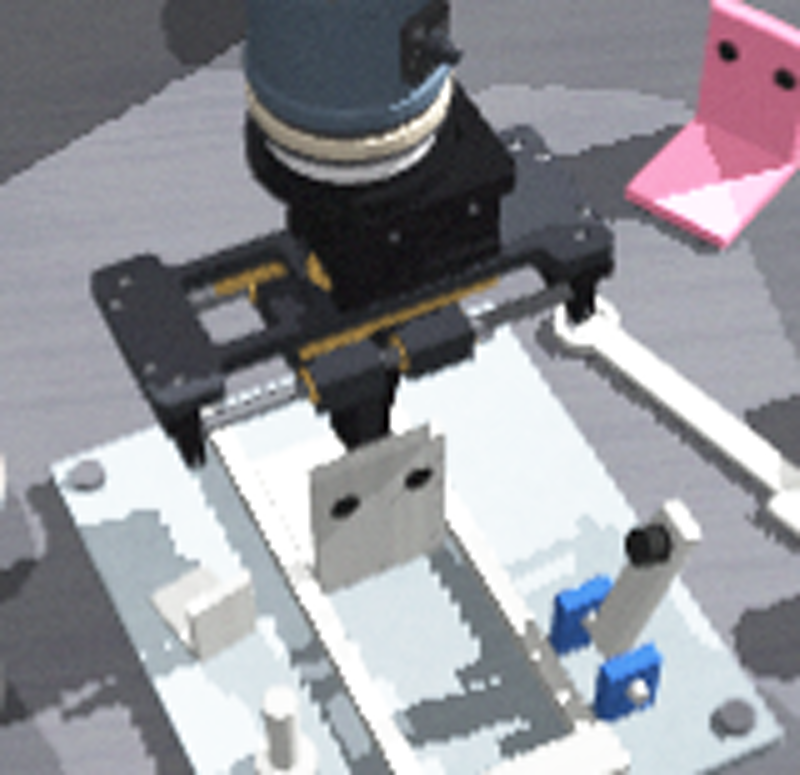

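The fingers are now behind the drilled leg (leg top edge about scene (254,190), fingertip hidden behind it). I'll push slowly.

{"method": "apply_moves", "body": {"series": [[[0, -5, 0, 0, 0, 0, 0], [0, -10, 0, 0, 0, 0, 0], [0, -15, 0, 0, 0, 0, 0], [0, -20, 0, 0, 0, 0, 0], [0, -24, 0, 0, 0, 0, 0], [0, -28, 1, 0, 0, 0, 0], [0, -32, 2, 0, 0, 0, 0]]]}}

```text
t: 9.07
ee_pos: [523.2, 20.5, 55.9]
tool_rot: [[-0.949, -0.001, 0.315], [-0.315, -0.0, -0.949], [0.001, -1.0, 0.0]]
force: [-0.1, 0.3, 1.4]
gripper_width: -0.001
```

```bash
python3 -c "
from mv import *
where()
crop('scene','pics/s11.png',180,100,340,255,5)"
```

```text
t 9.07 tip fixture [-8.   0.7 76.9] zaxis in fix [ 0.002 -1.   ] ydir [-0.001 -0.   ] F fix [-0.   0.3  1.4] grip -0.001
```

View pics/s11.png

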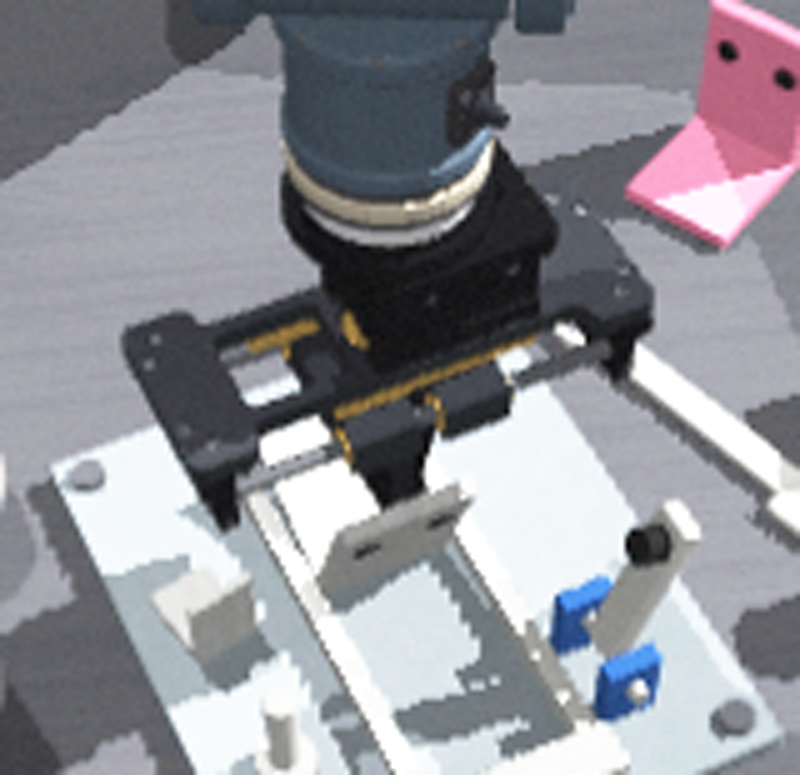

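It's tilting about its heel; the leg top is now near scene (264,201), at about 20°. I'll continue.

{"method": "apply_moves", "body": {"series": [[[0, -4, 1, 0, 0, 0, 0], [0, -8, 2, 0, 0, 0, 0], [0, -12, 4, 0, 0, 0, 0], [0, -16, 5, 0, 0, 0, 0], [0, -20, 7, 0, 0, 0, 0], [0, -24, 9, 0, 0, 0, 0], [0, -27, 10, 0, 0, 0, 0], [0, -30, 12, 0, 0, 0, 0]]]}}

```text
t: 9.78
ee_pos: [553.4, 30.1, 43.8]
tool_rot: [[-0.949, 0.002, 0.315], [-0.315, -0.001, -0.949], [-0.001, -1.0, 0.001]]
force: [-0.0, 0.5, -0.1]
gripper_width: 0.003
```

```bash
python3 -c "
from mv import *
where()
crop('scene','pics/s12.png',180,100,340,255,5)"
```

```text
t 9.78 tip fixture [23.7  0.3 64.8] zaxis in fix [ 0.002 -1.   ] ydir [ 0.001 -0.001] F fix [ 0.1  0.5 -0.1] grip 0.003
```

View pics/s12.png

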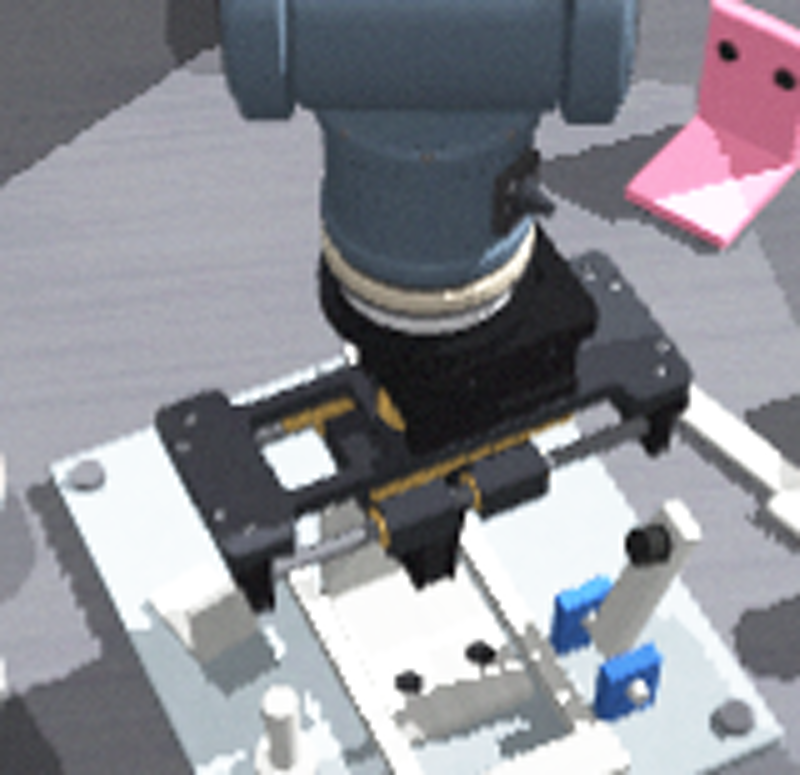

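The drilled leg has gone over: its inner face is up, holes at scene (261,236) and (276,230). I'll raise straight up and check.

{"method": "apply_moves", "body": {"series": [[[0, 0, -20, 0, 0, 0, 0], [0, 0, -45, 0, 0, 0, 0], [0, 20, -60, 0, 0, 0, 0], [0, 55, -60, 0, 0, 0, 0], [0, 90, -60, 0, 0, 0, 0], [0, 105, -60, 0, 0, 0, 0], [0, 105, -60, 0, 0, 0, 0]]]}}

```text
t: 10.42
ee_pos: [449.0, -2.6, 103.2]
tool_rot: [[-0.949, -0.004, 0.314], [-0.314, 0.001, -0.949], [0.004, -1.0, -0.002]]
force: [-0.3, 0.1, -0.2]
gripper_width: 0.009
```

```bash
python3 -c "
from mv import *
where()
im=eyes.read_camera('scene')[:,:,::-1].copy();crop('scene','pics/s13.png',180,100,340,255,5,None,im); cv2.imwrite('pics/s13raw.png',im)"
```

```text
t 10.42 tip fixture [-85.7   1.9 124.2] zaxis in fix [ 0. -1.] ydir [-0.004  0.002] F fix [-0.2  0.2 -0.2] grip 0.009
```

View pics/s13.png

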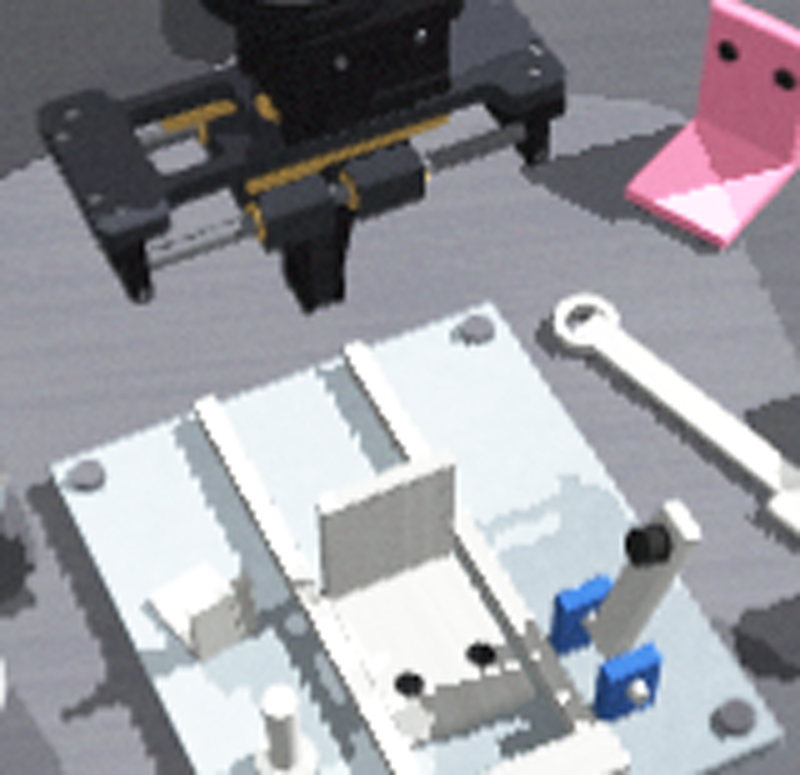

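It's tipped: the drilled leg is flat, holes at (262,237) and (276,231), and the plain leg stands at the heel. Now I measure where it lies.

```bash
python3 -c "
from mv import *
def inv(uv,z):
    d=onz('scene',np.array(uv)/5+[180,100]-.4,z)-[p[0],p[1],0]; return np.round(np.c_[d@ex,d@ey],1).tolist()
print('inner top',inv([(320,508),(455,466)],87)); print('inner heel corner',inv([(330,598),(455,552)],20)); print('toe bottom',inv([(423,742),(545,697)],12),'toe top',inv([(410,722),(537,676)],20))
"
```

```text
inner top [[-7.2, -32.2], [-2.5, 27.1]]
inner heel corner [[-6.5, -30.4], [-4.7, 29.4]]
toe bottom [[71.2, -23.1], [74.1, 33.1]] toe top [[64.3, -25.9], [67.5, 32.3]]
```

```bash
python3 -c "
from mv import *
print(target(-36,0,100,0.14),target(-36,0,26,0.14))"
```

```text
(array([-49.4,  24.3,   0.5]), array([-0.   ,  0.   ,  0.139])) (array([-49.4,  98.3,   0.5]), array([-0.   ,  0.   ,  0.139]))
```

{"method": "apply_moves", "body": {"series": [[[0, -15, 0, 0, 0, 0, 0.05], [0, -32, 10, 0, 0, 0, 0.1], [0, -49, 25, 0, 0, 0, 0.139], [0, -49, 40, 0, 0, 0, 0.139], [0, -49, 52, 0, 0, 0, 0.139], [0, -49, 60, 0, 0, 0, 0.139], [0, -49, 60, 0, 0, 0, 0.139]]]}}

```text
t: 11.05
ee_pos: [499.7, 12.6, 42.0]
tool_rot: [[-0.94, 0.131, 0.314], [-0.311, 0.044, -0.949], [-0.138, -0.99, -0.0]]
force: [0.8, 0.3, 0.4]
gripper_width: 0.003
```

```bash
python3 -c "
from mv import *
where();print(target(-36,0,26,0.14))
im=eyes.read_camera('scene')[:,:,::-1].copy();crop('scene','pics/s14.png',180,100,340,255,5,None,im)"
```

```text
t 11.05 tip fixture [-35.7   0.5  62.8] zaxis in fix [ 0.001 -1.   ] ydir [0.138 0.   ] F fix [0.9 0.1 0.4] grip 0.003
(array([ 5.3, 36.4,  0.5]), array([0.   , 0.001, 0.002]))
```

View pics/s14.png

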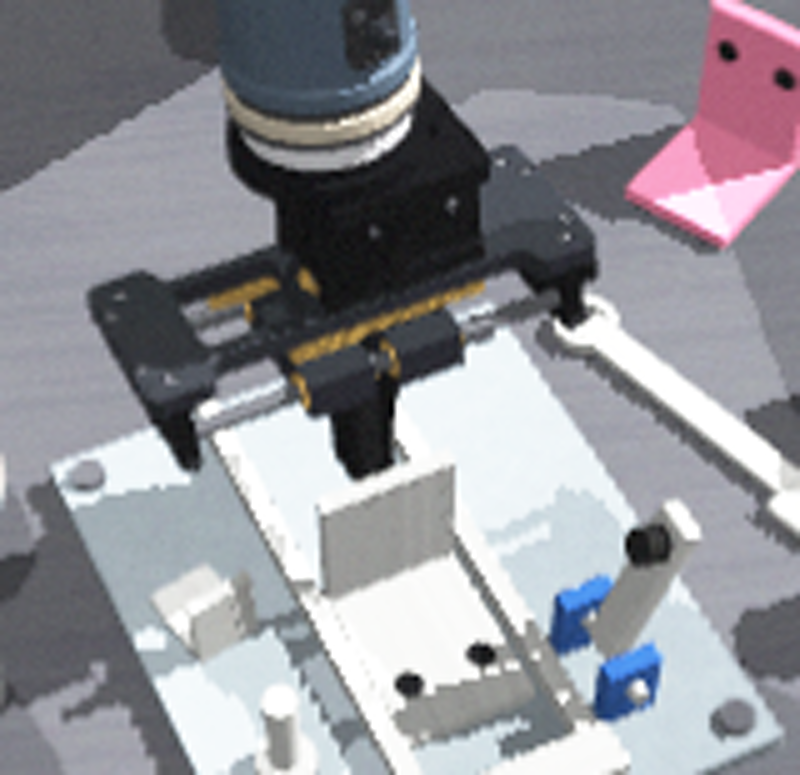

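The fingertip at scene (253,195) is just behind the standing plain leg, tilted slightly tip-forward. I'll lower it behind the leg.

{"method": "apply_moves", "body": {"series": [[[0, 1, 9, 0, 0, 0, 0], [0, 2.5, 17, 0, 0, 0, 0], [0, 3.5, 24, 0, 0, 0, 0], [0, 4.5, 31, 0, 0, 0, 0], [0, 5.3, 36, 0, 0, 0, 0], [0, 5.3, 36.4, 0, 0, 0, 0]]]}}

```text
t: 11.6
ee_pos: [498.9, 12.5, 4.9]
tool_rot: [[-0.94, 0.13, 0.314], [-0.311, 0.044, -0.949], [-0.137, -0.991, -0.001]]
force: [0.3, -0.1, -0.8]
gripper_width: 0.008
```

```bash
python3 -c "
from mv import *
where();print(target(-20,0,26,0.14))
im=eyes.read_camera('scene')[:,:,::-1].copy();crop('scene','pics/s15.png',180,100,340,255,5,None,im)"
```

```text
t 11.6 tip fixture [-36.4   0.6  25.7] zaxis in fix [ 0. -1.] ydir [0.137 0.001] F fix [ 0.2 -0.2 -0.8] grip 0.008
(array([-16.4,   2. ,   0.7]), array([0.001, 0.   , 0.002]))
```

View pics/s15.png

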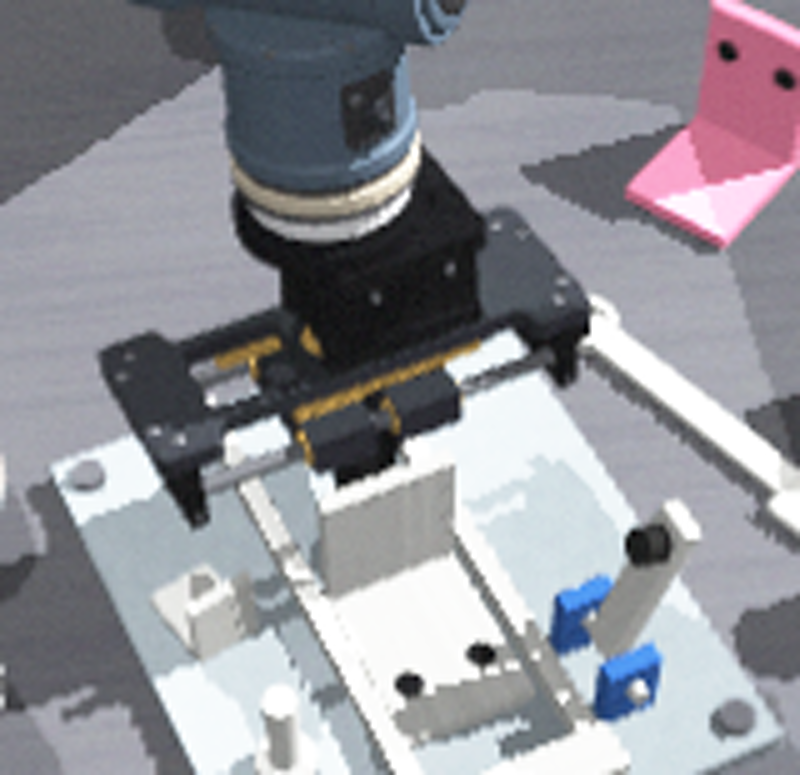

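{"method": "apply_moves", "body": {"series": [[[0, -4, 0.6, 0, 0, 0, 0], [0, -8, 1.1, 0, 0, 0, 0], [0, -12, 1.7, 0, 0, 0, 0], [0, -15, 2, 0, 0, 0, 0], [0, -18, 2.5, 0, 0, 0, 0], [0, -21, 2.9, 0, 0, 0, 0], [0, -24, 3.3, 0, 0, 0, 0], [0, -27, 3.7, 0, 0, 0, 0]]]}}

```text
t: 12.32
ee_pos: [521.5, 21.9, 5.3]
tool_rot: [[-0.941, 0.124, 0.315], [-0.312, 0.045, -0.949], [-0.132, -0.991, -0.004]]
force: [-7.5, -2.1, 6.5]
gripper_width: 0.006
```

```bash
python3 -c "
from mv import *
where()
im=eyes.read_camera('scene')[:,:,::-1].copy();crop('scene','pics/s16.png',180,100,340,255,5,None,im)"
```

```text
t 12.32 tip fixture [-11.9   2.3  26.1] zaxis in fix [ 0.001 -1.   ] ydir [0.132 0.004] F fix [-7.7  0.4  6.5] grip 0.006
```

View pics/s16.png

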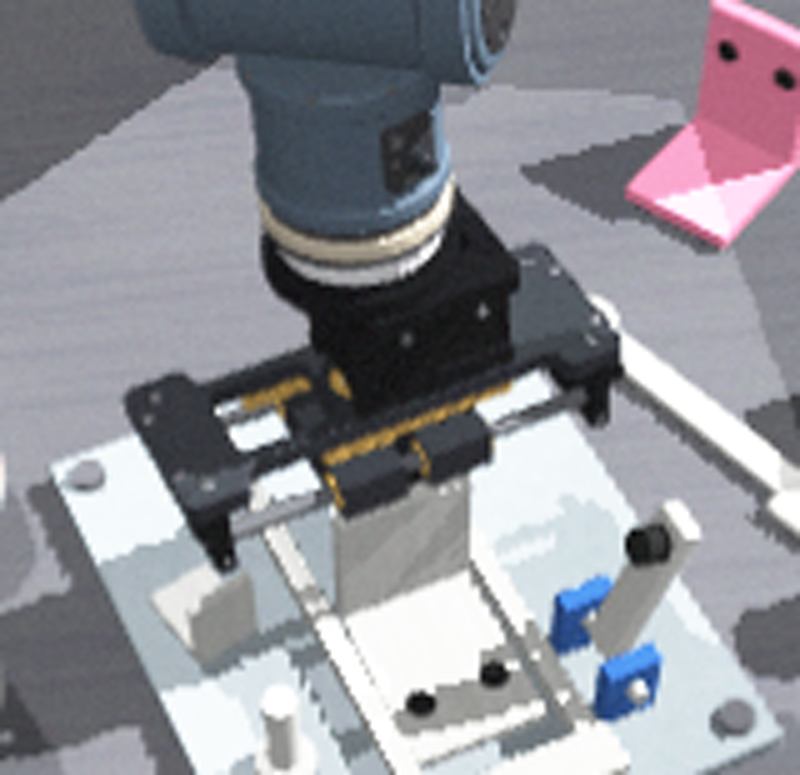

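It's sliding and staying flat: the holes moved to (264,241) and (279,235), about 11 mm, at roughly 8 N. I'll continue, slightly lower.

{"method": "apply_moves", "body": {"series": [[[0, -3, 1.4, 0, 0, 0, 0], [0, -6, 2.8, 0, 0, 0, 0], [0, -9, 4.2, 0, 0, 0, 0], [0, -12, 5, 0, 0, 0, 0], [0, -15, 5.5, 0, 0, 0, 0], [0, -18, 5.9, 0, 0, 0, 0]]]}}

```text
t: 12.87
ee_pos: [536.6, 28.5, 1.8]
tool_rot: [[-0.941, 0.118, 0.316], [-0.313, 0.047, -0.949], [-0.127, -0.992, -0.007]]
force: [-6.7, -1.8, 5.6]
gripper_width: 0.007
```

```bash
python3 -c "
from mv import *
where()
im=eyes.read_camera('scene')[:,:,::-1].copy();crop('scene','pics/s17.png',180,100,340,255,5,None,im)"
```

```text
t 12.87 tip fixture [ 4.6  3.8 22.6] zaxis in fix [ 0.002 -1.   ] ydir [0.127 0.007] F fix [-6.9  0.4  5.6] grip 0.007
```

View pics/s17.png

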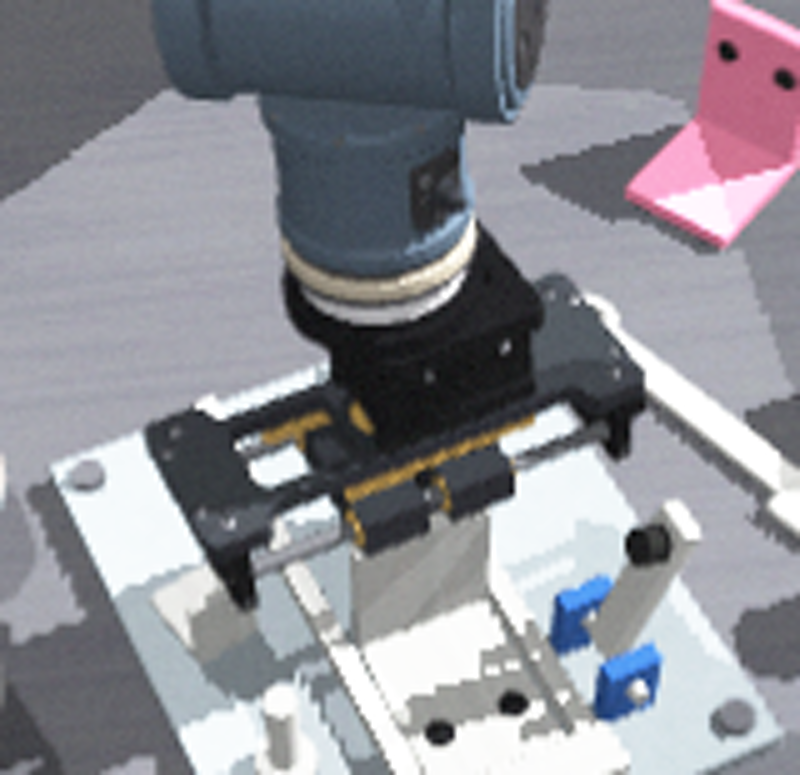

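{"method": "apply_moves", "body": {"series": [[[0, -3, 0.4, 1, 0, 0, 0], [0, -6, 0.8, 2, 0, 0, 0], [0, -8, 1, 2, 0, 0, 0], [0, -9, 1.2, 2, 0, 0, 0]]]}}

```text
t: 13.25
ee_pos: [540.4, 29.6, 1.6]
tool_rot: [[-0.942, 0.107, 0.319], [-0.315, 0.048, -0.948], [-0.117, -0.993, -0.011]]
force: [-15.1, -10.0, 11.3]
gripper_width: 0.004
```

```bash
python3 -c "
from mv import *
where()
im=eyes.read_camera('scene')[:,:,::-1].copy();crop('scene','pics/s18.png',240,190,340,260,8,None,im)"
```

```text
t 13.25 tip fixture [ 8.8  3.6 22.5] zaxis in fix [ 0.005 -1.   ] ydir [0.117 0.011] F fix [-17.5  -4.7  11.3] grip 0.004
```

View pics/s18.png

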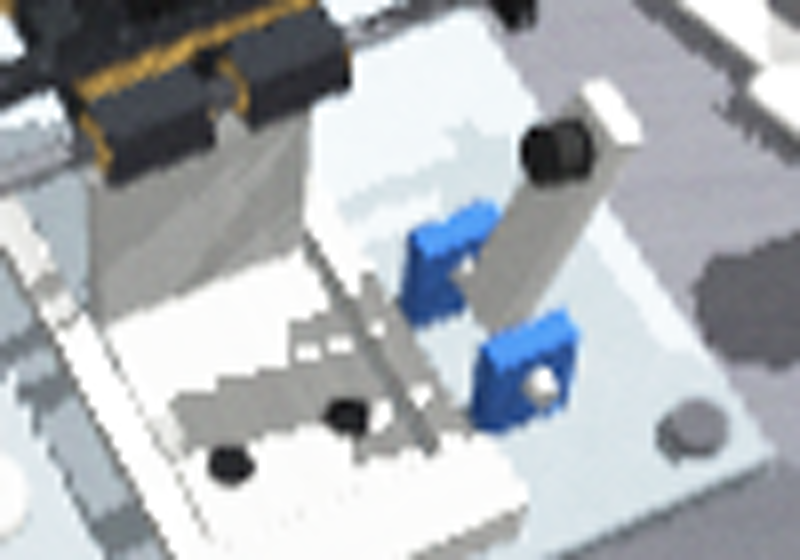

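Force rose from 7 to 17.5 N, so the toe seems to be on the stop. I'll back off, raise and check.

{"method": "apply_moves", "body": {"series": [[[0, 8, -1, 0, 0, 0, 0], [0, 25, -3, 0, 0, 0, 0], [0, 45, -10, 0, 0, 0, -0.05], [0, 50, -40, 0, 0, 0, -0.1], [0, 50, -75, 0, 0, 0, -0.117], [0, 50, -105, 0, 0, 0, -0.117], [0, 60, -115, 0, 0, 0, -0.117], [0, 70, -120, 0, 0, 0, -0.117]]]}}

```text
t: 13.97
ee_pos: [464.1, 1.3, 115.1]
tool_rot: [[-0.948, 0.004, 0.319], [-0.319, 0.009, -0.948], [-0.007, -1.0, -0.007]]
force: [-0.4, 0.0, 0.4]
gripper_width: 0.007
```

```bash
python3 -c "
from mv import *
where()
im=eyes.read_camera('scene')[:,:,::-1].copy();crop('scene','pics/s19.png',230,160,330,260,8,None,im); 
def q(P): return np.round((proj('scene',[w(*a) for a in P])+.5-[230,160])*8).astype(int).tolist()
print('pred inner top h20',q([(28,-30,87),(28,30,87)]),'stop top edge',q([(105,-43,32),(105,43,32)]),'heel in',q([(28,-30,20),(28,30,20)]))"
```

```text
t 13.97 tip fixture [-70.3   0.8 136.1] zaxis in fix [ 0.005 -1.   ] ydir [0.007 0.007] F fix [-0.4  0.2  0.4] grip 0.007
pred inner top h20 [[178, 433], [392, 348]] stop top edge [[265, 805], [567, 675]] heel in [[184, 575], [385, 493]]
```

View pics/s19.png

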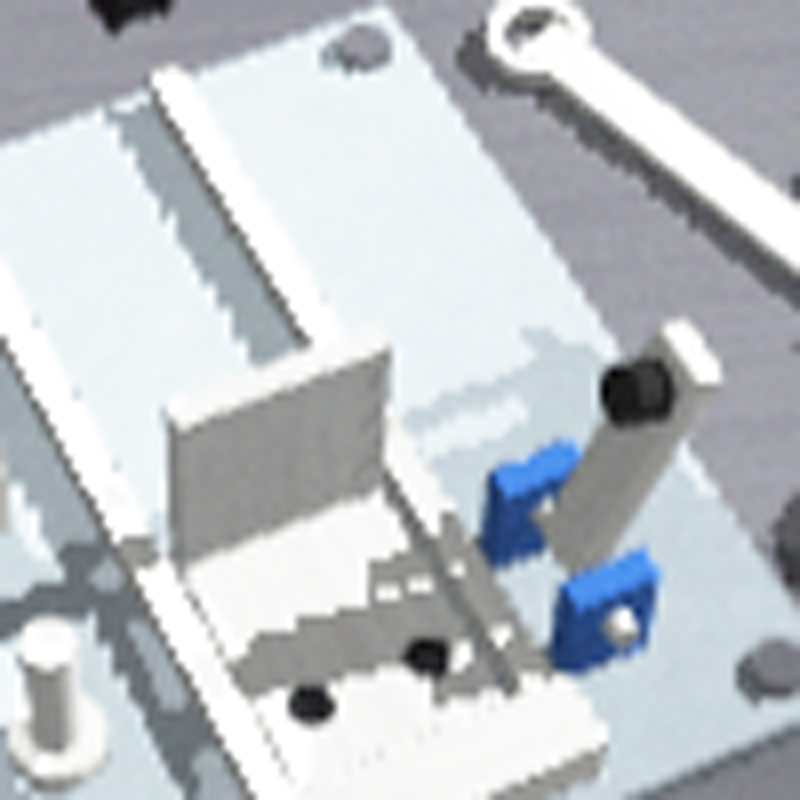

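The plain leg sits within about 1 mm of where a seated bracket should be: predicted corners (178,433)/(392,348) against seen (170,433)/(390,350). Now the hold-down arm: go around to its left side.

```bash
python3 -c "
from mv import *
print(target(75,125,136),target(75,125,82))"
```

```text
(array([-149.6,    0.5, -121.7]), array([ 0.01 ,  0.005, -0.001])) (array([-149.6,   54.5, -121.2]), array([ 0.01 ,  0.005, -0.001]))
```

{"method": "apply_moves", "body": {"series": [[[0, 0, 0, -20, 0, 0, 0], [0, 0, 0, -55, 0, 0, 0], [0, 0, 0, -90, 0, 0, 0], [0, -25, 0, -121, 0.01, 0.005, 0], [0, -60, 0, -121, 0.01, 0.005, 0], [0, -95, 0, -121, 0.01, 0.005, 0], [0, -130, 0, -121, 0.01, 0.005, 0], [0, -149, 0, -121, 0.01, 0.005, 0]]]}}

```text
t: 14.68
ee_pos: [566.4, 165.4, 114.4]
tool_rot: [[-0.949, 0.004, 0.315], [-0.315, 0.001, -0.949], [-0.004, -1.0, 0.0]]
force: [1.3, 0.2, 0.5]
gripper_width: 0.005
```

{"method": "apply_moves", "body": {"series": [[[0, 0, 5, 0, 0, 0, 0], [0, 0, 25, 0, 0, 0, 0], [0, 0, 45, 0, 0, 0, 0], [0, 0, 54, 0, 0, 0, 0], [0, 0, 54, 0, 0, 0, 0]]]}}

```text
t: 15.1
ee_pos: [562.5, 164.8, 57.0]
tool_rot: [[-0.949, -0.005, 0.314], [-0.314, 0.0, -0.949], [0.005, -1.0, -0.002]]
force: [0.4, -0.2, 0.6]
gripper_width: 0.003
```

```bash
python3 -c "
from mv import *
where()
im=eyes.read_camera('scene')[:,:,::-1].copy();crop('scene','pics/s20.png',210,120,370,260,5,None,im)
im=eyes.read_camera('top')[:,:,::-1].copy();crop('top','pics/t20.png',180,105,325,255,4,None,im)"
```

```text
t 15.1 tip fixture [ 74.7 125.2  78. ] zaxis in fix [ 0.001 -1.   ] ydir [-0.005  0.002] F fix [ 0.3 -0.3  0.6] grip 0.003
```

View pics/s20.png

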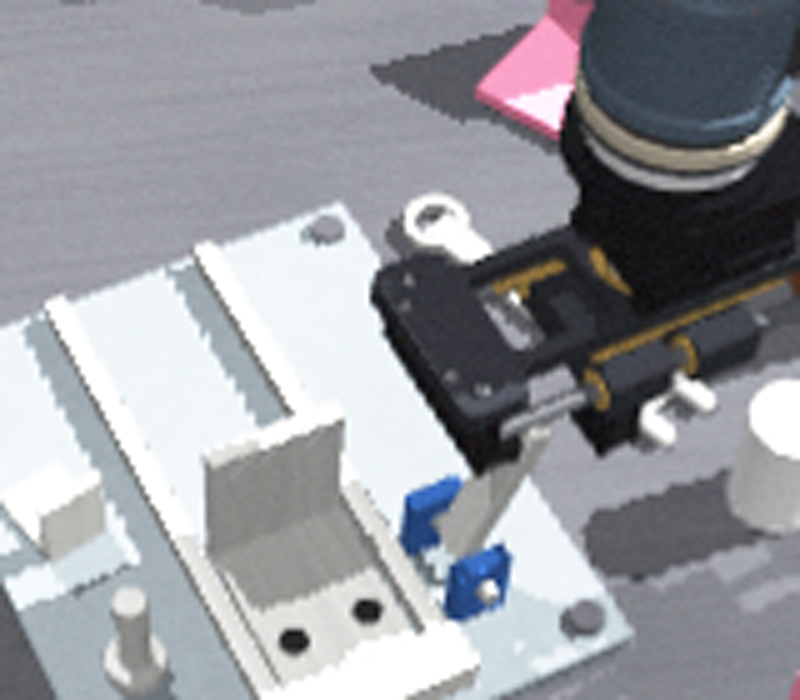

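The fingertip at scene (331,210) is left of the hold-down arm. The arm has its foot side toward the channel and still leans left. I'll push toward the channel.

{"method": "apply_moves", "body": {"series": [[[0, 0, 0, 8, 0, 0, 0], [0, 0, 0, 16, 0, 0, 0], [0, 0, 0, 23, 0, 0, 0], [0, 0, 0, 29, 0, 0, 0], [0, 0, 0, 35, 0, 0, 0], [0, 0, 0, 41, 0, 0, 0], [0, 0, 0, 47, 0, 0, 0], [0, 0, 0, 53, 0, 0, 0]]]}}

```text
t: 15.87
ee_pos: [582.4, 114.1, 59.8]
tool_rot: [[-0.949, 0.002, 0.314], [-0.314, 0.001, -0.949], [-0.002, -1.0, -0.0]]
force: [0.9, 0.8, 1.0]
gripper_width: 0.004
```

```bash
python3 -c "
from mv import *
where()
im=eyes.read_camera('scene')[:,:,::-1].copy();crop('scene','pics/s21.png',210,120,370,260,5,None,im)"
```

```text
t 15.87 tip fixture [77.5 70.9 80.8] zaxis in fix [ 0.001 -1.   ] ydir [0.002 0.   ] F fix [1.1 0.5 1. ] grip 0.004
```

View pics/s21.png

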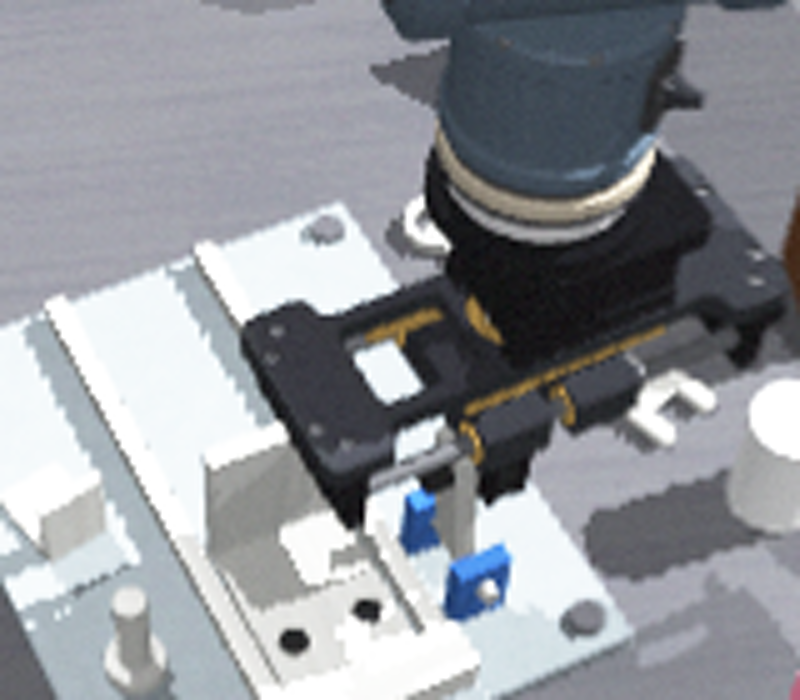

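The arm is now about upright, touched by the finger at scene (306,215). I'll carry on.

{"method": "apply_moves", "body": {"series": [[[0, 1, 0, 6, 0, 0, 0], [0, 2, 0, 12, 0, 0, 0], [0, 2, 0, 18, 0, 0, 0], [0, 2, 0, 24, 0, 0, 0], [0, 2, 0, 30, 0, 0, 0], [0, 2, 0, 36, 0, 0, 0], [0, 2, 0, 42, 0, 0, 0], [0, 2, 0, 46, 0, 0, 0]]]}}

```text
t: 16.58
ee_pos: [595.9, 67.8, 59.8]
tool_rot: [[-0.95, 0.003, 0.313], [-0.313, -0.0, -0.95], [-0.002, -1.0, 0.001]]
force: [0.4, -0.2, 1.1]
gripper_width: 0.006
```

```bash
python3 -c "
from mv import *
where()
im=eyes.read_camera('scene')[:,:,::-1].copy();crop('scene','pics/s22.png',210,120,370,260,5,None,im)"
```

```text
t 16.58 tip fixture [75.8 22.8 80.8] zaxis in fix [-0. -1.] ydir [ 0.002 -0.001] F fix [ 0.3 -0.3  1.1] grip 0.006
```

View pics/s22.png

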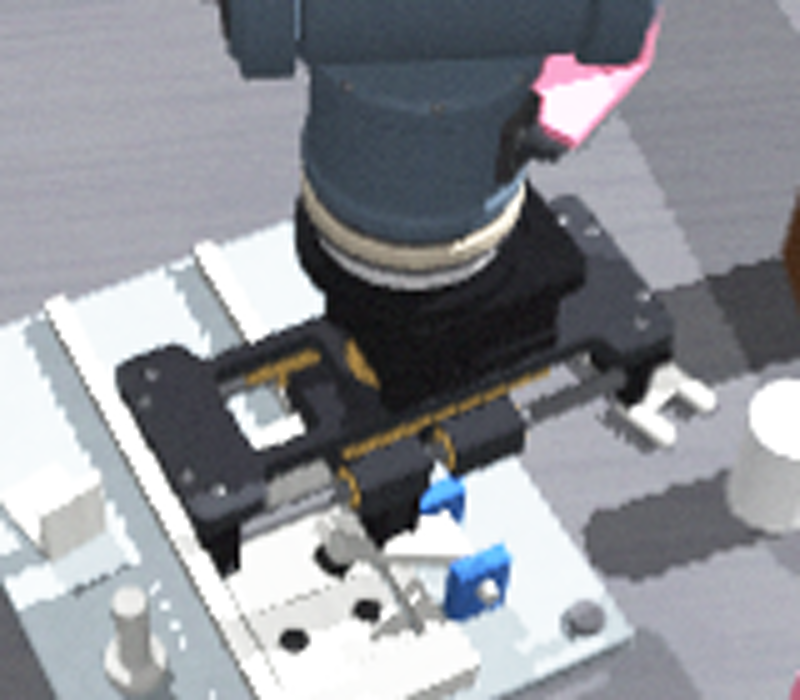

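The arm is going over, with its foot at scene (277,231) above the leg. I'll go straight up, then clear away to the robot's side.

{"method": "apply_moves", "body": {"series": [[[0, 0, -10, 0, 0, 0, 0], [0, 0, -35, 0, 0, 0, 0], [0, 0, -65, 0, 0, 0, 0], [0, 30, -85, 0, 0, 0, 0], [0, 65, -90, 0, 0, 0, 0], [0, 100, -90, 0, 0, 0, 0], [0, 135, -90, 0, 0, 0, 0], [0, 170, -90, 0, 0, 0, 0]]]}}

```text
t: 17.3
ee_pos: [433.2, 14.1, 150.4]
tool_rot: [[-0.949, 0.005, 0.314], [-0.314, -0.001, -0.949], [-0.004, -1.0, 0.002]]
force: [-0.3, -0.3, 1.0]
gripper_width: 0.006
```

```bash
python3 -c "
from mv import *
where()
im=eyes.read_camera('scene')[:,:,::-1].copy();crop('scene','pics/s23.png',180,155,330,265,5.3,None,im);cv2.imwrite('pics/s23raw.png',im)"
```

```text
t 17.3 tip fixture [-95.6  22.8 171.4] zaxis in fix [ 0. -1.] ydir [ 0.004 -0.002] F fix [-0.4 -0.2  1. ] grip 0.006
```

View pics/s23.png

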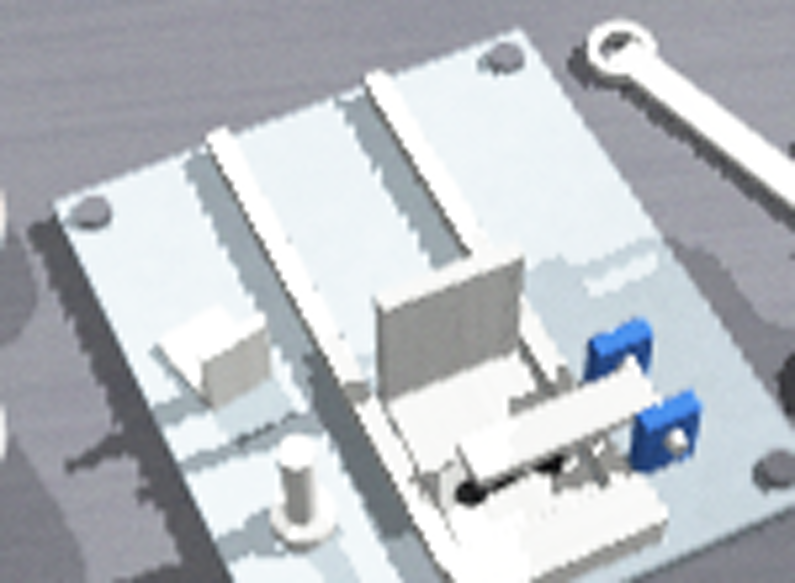

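The arm lies across the leg: tip near scene (270,243), foot on the drilled leg. I'll swing aside for a clear top view and check the stop gap and clamp level.

{"method": "apply_moves", "body": {"series": [[[0, 0, 0, 35, 0, 0, 0], [0, 0, 0, 70, 0, 0, 0], [0, 5, 0, 110, 0, 0, 0], [0, 15, 0, 150, 0, 0, 0], [0, 25, 0, 190, 0, 0, 0], [0, 35, 0, 230, 0, 0, 0], [0, 45, 0, 270, 0, 0, 0], [0, 55, 0, 310, 0, 0, 0]]]}}

```text
t: 18.02
ee_pos: [468.2, -298.8, 149.2]
tool_rot: [[-0.949, -0.009, 0.314], [-0.314, 0.0, -0.949], [0.009, -1.0, -0.003]]
force: [1.2, 0.2, 0.1]
gripper_width: 0.002
```

```bash
python3 -c "
from mv import *
where()
im=eyes.read_camera('top')[:,:,::-1].copy();crop('top','pics/t24.png',185,110,285,210,7,None,im);cv2.imwrite('pics/t24raw.png',im)
def L(P,c):
    global o; q=((proj('top',[w(*a) for a in P])+.5-[185,110])*7).astype(int);cv2.polylines(o,[q.reshape(-1,1,2)],True,c,1)
o=cv2.imread('pics/t24.png')
L([(20,-30,87),(28,-30,87),(28,30,87),(20,30,87)],(0,0,255))
L([(105,-43,32),(105,43,32),(125,43,32),(125,-43,32)],(0,255,0))
L([(65,-18,41),(85,-18,41),(85,60,41),(65,60,41)],(255,0,0))
cv2.imwrite('pics/t24o.png',o)
s=cv2.imread('pics/s23raw.png');o=cv2.resize(s[155:265,180:330],None,fx=5,fy=5,interpolation=cv2.INTER_CUBIC)
def L2(P,c):
    q=((proj('scene',[w(*a) for a in P])+.5-[180,155])*5).astype(int);cv2.polylines(o,[q.reshape(-1,1,2)],True,c,1)
L2([(65,-18,41),(85,-18,41),(85,60,41),(65,60,41)],(255,0,0));L2([(20,-30,87),(28,-30,87),(28,30,87),(20,30,87)],(0,0,255));L2([(105,-43,32),(105,43,32),(125,43,32),(125,-43,32)],(0,255,0))
L2([(28,-30,20),(105,-30,20),(105,30,20),(28,30,20)],(0,0,255))
cv2.imwrite('pics/s23o.png',o)
"
```

```text
t 18.02 tip fixture [-160.3 -285.4  170.2] zaxis in fix [ 0. -1.] ydir [-0.009  0.003] F fix [ 1.2 -0.2  0.1] grip 0.002
```

View pics/t24o.png

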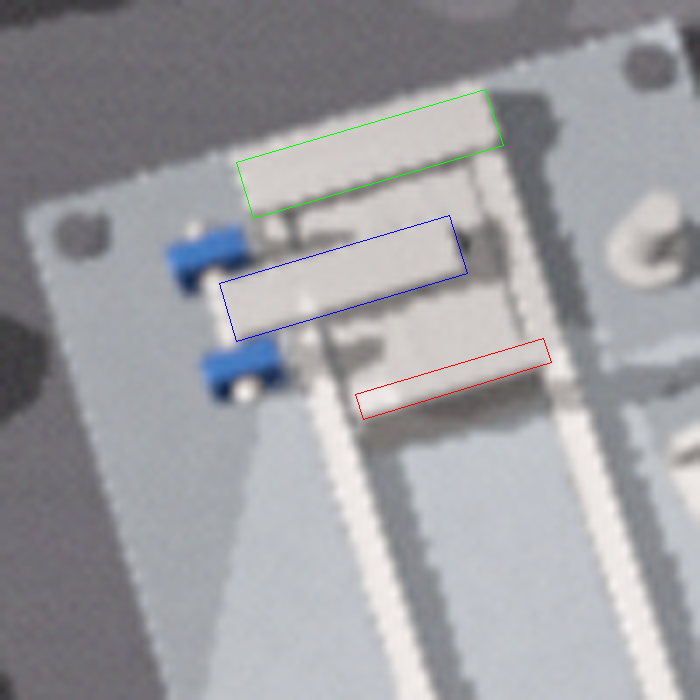

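View pics/t24.png

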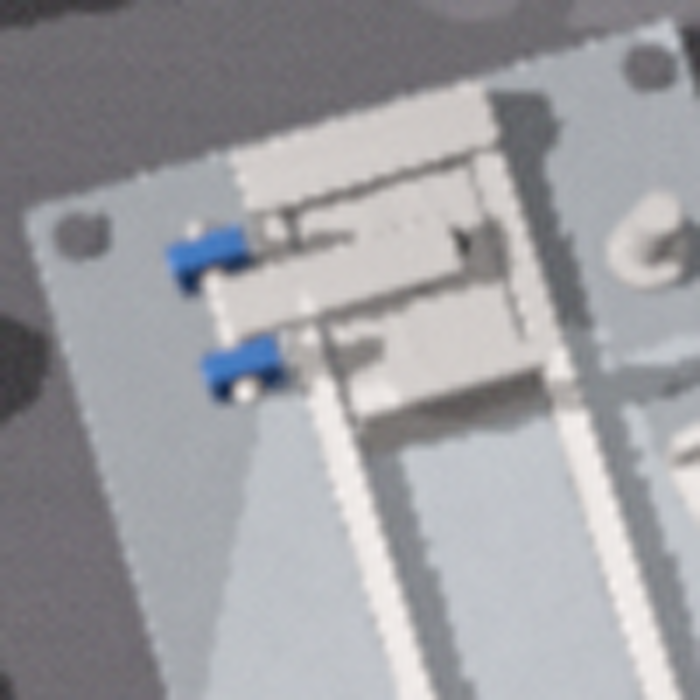

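View pics/s23o.png

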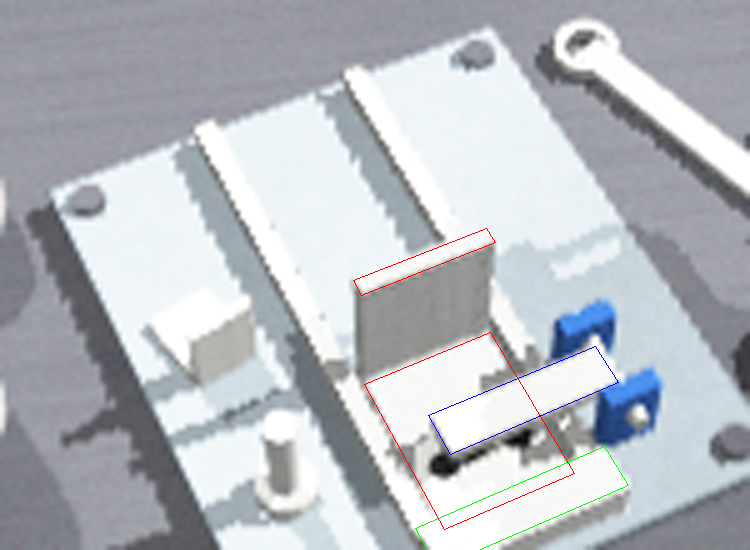

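Both overlays agree: the clamp bar lies on the level outline, and the plain leg and stop edges match a seated bracket to about 1 mm. Nothing else has moved and the robot is clear, so I hand in.

```bash
python3 -c "
from cell import ctrl
print(ctrl.finish_job())"
```

```text
the job is handed in; nothing more can be done
None
```

I pushed the bracket over onto its drilled leg, slid it along the channel to the end stop, flipped the hold-down arm shut with a fingertip, and handed the job in at about 18 s. The hand-in reports no verdict.

**Last checks**
- **End stop:** the contact force rose from about 7 N to 17 N when the toe met the stop. In both cameras, model outlines put the heel within about 1 mm of the seated position.
- **Hold-down arm:** it matches the level outline, with its foot on the drilled leg.
- **Everything else:** the bolt, small bracket and wrench were seen in place in the last pictures. I did not re-measure the can, jar, pipe ring and billet, but nothing came near them. The robot ended clear of everything.

**What disagreed:** the fingertips did not match the description. A touch on the plate put them about 21 mm behind the reported TCP, not 11 mm ahead. My first push therefore passed over the bracket without touching it. I corrected the tip height after that and the second push tipped it.

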